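# Sort out the waffle corner's mixed crate

## Robot

A 6-joint arm with a two-finger parallel gripper is mounted at the origin on the work surface. World frame = base frame: x ahead of the robot, y to its left, z up, the work surface at z = 0. Lengths are in m, angles in rad, forces in N, time in s.
With the tool pointing down it reaches from about 0.375 to 0.9 m from the base axis. Payload 3.1 kg.
Tool frame: the origin (TCP) lies between the finger pads; the fingertips stand 19 mm ahead of it and the grasp point (between the pads) is the TCP; z points along the fingers, y is the direction in which the jaws open and shut (so a half turn about z gives the same grasp; the last joint's range is limited). The gripper opens to 85 mm and grips with 20 to 120 N. Pads are 22 mm wide; open, the fingers measure 114 mm over their backs; the gripper's body (76 mm by 85 mm) begins 54 mm behind the grasp point. The pads swing forward as they close: fully open they stand 13 mm farther back than shut.
Start: joints at [1.075, 0.527, 1.433, -0, 1.181, -0.178], TCP at [0.195, 0.594, 0.211] pointing down, gripper open.
Joint ranges: [-3.08, 3.08], [-0.75, 2.2], [0.22, 2.44], [-1.43, 4.57], [0, 2.65], [-2.85, 2.85]. Speed limits (rad/s): [2.79, 2.79, 3.14, 3.14, 3.14, 3.14].

## Interface

Orientations are given as a unit quaternion [x, y, z, w].
In Python, from station import manip, optics, job gives the robot as it stands.
- The arm moves only by the shell command python3 -m inch 'ROWS' [OPENING] [FORCE]. ROWS is JSON, one flat list of numbers, 4 for each row, row after row: the shift along the world's x, y, z in cm, then the turn about the world's z in rad. A call has 1 to 20 rows; each row shifts and turns the commanded pose from where the row before left it; what a row does not reach is not made up. A row lasts 1/8 s, in which the tool goes at most 62.5 mm and 10.7 degrees, less where a joint would pass 70% of its speed; a pose out of reach is approached as far as the arm can. A call with a gripper value outside its range is refused whole. OPENING is the opening in per cent of the stroke, from 0 (shut) to 100 (fully open), set as the call begins (- or left out, the last holds). The fingers move at their own pace and stop on an object; FORCE is the grip in N (left out, the last holds). Time passes only in rows, so rows that do not move let the fingers close. It gives the time, the measured TCP pose, the force and the opening at its end, in the units of the state.
- manip.sense(): the state, without advancing time (a new reading comes with each control period).
- optics.snapshot(name): name is "side" or "top"; returns (picture, depth): 480x640x3 uint8, red, green, blue; 480x640 float32, m along the optical axis (not along the pixel's ray), 0 where there is no reading.
- optics.camera_model(name): a dict with "mtx" (3x3 intrinsics, pixels), "camera_from_world" (4x4, takes a point from world to camera coordinates). Camera axes: x right, y up, looking along -z (the intrinsics and any distortion apply to the point x, -y, -z); pixel columns grow to the right and rows downward; lengths in m; the calibration is good to about 2 mm. A picture is of the moment at which its call begins. camera_model takes no time and is no camera call.
- job.sign_off(): hands the job in, once; it reports no verdict.
The state is a dict: "t": time; "q": joint angles; "qd": joint speeds; "tau": joint torques, N m; "tcp_pos": TCP position; "tool_rot": TCP orientation; "force": force on the tool from outside, world axes, zero at the start; "ft_torque": the same for the moment, N m; "finger_gap": opening from 0.0 (shut) to 1.0 (fully open).
Only numpy, scipy, OpenCV 4.12 (cv2) and the standard library are available. Lean on these libraries where they do the work, as an engineer would, in place of code of your own. Each camera call takes 0.05 s, during which the arm holds its last target.

## Task

First pick the two-pronged waffle fork out of the mixed shallow crate, before sorting any clips, and lay it flat and lengthwise inside the aluminium tray. Then sort every bag clip in the crate into the tubs on the turntable: red clips into the red tub, blue clips into the blue tub. The grey brush stays in the crate, and do not knock over or push about the green jar on the turntable.

Things in the scene. Friction and masses are not known exactly. Their poses are not given: they have to be found in the camera images.
- crate_floor (a point): centre of the inner floor of the fixed shallow open wooden crate; inside 250 mm (its x) x 280 mm (its y), floor 6 mm above the table, walls 8 mm thick, rim only 8 mm above this point
- tray_floor (a point): centre of the inner floor of the fixed aluminium tray; inside 200 mm (its x, lengthwise) x 86 mm (its y), walls 3 mm thick, rim 6 mm above this point
- tub_red (a point): centre of the inner floor of the red tub, fixed on the wooden turntable (310 mm across, top 20 mm above the table, does not turn while you work; it stands at any yaw); inside 100 mm (its x) x 120 mm (its y), walls 4 mm thick, rim 46 mm above this point and 70 mm above the table; the blue tub stands beside it
- tub_blue (a point): the same for the blue tub, its centre 116 mm from that of the red tub
- fork_mid (a point): middle of the waffle fork's 150 mm length, half-way up: beech handle 85 mm long x 18 mm wide x 16 mm high, two thin stainless prongs 18 mm apart; its x runs along the fork from handle to prongs, its z up; the middle of the handle, near the balance point, lies 32 mm from here along -x; 60 g; starts in the crate
- red1_mid (a point): centre (half-way up) of red bag clip no. 1: a red plastic spring peg lying on its side, a solid bar 50 mm long (its x) x 15 mm wide (its y) x 18 mm high (its z), 20 g; starts in the crate; reads None from the start if this clip is absent in this run
- red2_mid (a point): centre (half-way up) of red bag clip no. 2: a red plastic spring peg lying on its side, a solid bar 50 mm long (its x) x 15 mm wide (its y) x 18 mm high (its z), 20 g; starts in the crate; reads None from the start if this clip is absent in this run
- red3_mid (a point): centre (half-way up) of red bag clip no. 3: a red plastic spring peg lying on its side, a solid bar 50 mm long (its x) x 15 mm wide (its y) x 18 mm high (its z), 20 g; starts in the crate; reads None from the start if this clip is absent in this run
- red4_mid (a point): centre (half-way up) of red bag clip no. 4: a red plastic spring peg lying on its side, a solid bar 50 mm long (its x) x 15 mm wide (its y) x 18 mm high (its z), 20 g; starts in the crate; reads None from the start if this clip is absent in this run
- blue1_mid (a point): centre (half-way up) of blue bag clip no. 1: a blue plastic spring peg lying on its side, a solid bar 50 mm long (its x) x 15 mm wide (its y) x 18 mm high (its z), 20 g; starts in the crate; reads None from the start if this clip is absent in this run
- blue2_mid (a point): centre (half-way up) of blue bag clip no. 2: a blue plastic spring peg lying on its side, a solid bar 50 mm long (its x) x 15 mm wide (its y) x 18 mm high (its z), 20 g; starts in the crate; reads None from the start if this clip is absent in this run
- blue3_mid (a point): centre (half-way up) of blue bag clip no. 3: a blue plastic spring peg lying on its side, a solid bar 50 mm long (its x) x 15 mm wide (its y) x 18 mm high (its z), 20 g; starts in the crate; reads None from the start if this clip is absent in this run
- blue4_mid (a point): centre (half-way up) of blue bag clip no. 4: a blue plastic spring peg lying on its side, a solid bar 50 mm long (its x) x 15 mm wide (its y) x 18 mm high (its z), 20 g; starts in the crate; reads None from the start if this clip is absent in this run
- brush_mid (a point): middle of the grey silicone brush's 150 mm length, half-way up; handle 14 mm and bristle end (+x, 52 mm long) 30 mm wide, 8 mm high; lies loose in the crate and stays there
- jar: green glass jar with steel lid, 54 mm across and 72 mm high, loose on the turntable beside the tubs; origin at the centre of its underside; to be left alone
There are look-alikes about, which are no part of the job. There is more than one size of the part that bears fork_mid; the job needs the middle-sized.

How it is judged:
By the outcome, as a careful person would: the job done as asked, in the order asked, and still so for the second after the job is handed in, with the robot touching nothing.
Of red1, red2, red3, red4, blue1, blue2, blue3, blue4 only 6 to 8 are there at a start; the rules pass over those that are not, and their reading is None.
At some moment in a run one of red1, red2, red3, red4, blue1, blue2, blue3, blue4, fork may be knocked a few centimetres aside while the robot is not near it.
Once in a run the grip may slacken for a moment while it holds something.
It also fails if it takes over 210 s, if anything falls off the work surface, if the arm or the gripper's body presses on something with over 40 N, if the wrist force passes 120 N, or if a joint passes its speed limit or range.

## Working session

There is one attempt and no reset: what is moved stays moved. The work goes in short steps, Python scripts to look and compute and a shell command to move; the robot and the scene stay as the last step left them, time stands still between calls to the robot, and variables do not carry over. Pictures are saved under pics/ and viewed, and the job is handed in when it is done.

```bash
ls; mkdir -p pics; python3 - <<'E'
from station import manip, optics, job
import cv2,numpy as np
for n in("top","side"):
    p,d=optics.snapshot(n); cv2.imwrite(f"pics/{n}0.png",p[...,::-1]); np.save(f"pics/{n}0d.npy",d)
    m=optics.camera_model(n); print(n,m)
s=manip.sense(); print(s)
E
```

```text
pics
top {'mtx': array([[619.65344969,   0.        , 324.33129951],
       [  0.        , 619.65344969, 225.66991764],
       [  0.        ,   0.        ,   1.        ]]), 'camera_from_world': array([[-0.01747659, -0.99983175, -0.00557074,  0.04430297],
       [ 0.98472097, -0.01817741,  0.17318832, -0.52656129],
       [-0.17326044, -0.00245888,  0.98487297, -1.44506793],
       [ 0.        ,  0.        ,  0.        ,  1.        ]])}
side {'mtx': array([[509.5868983 ,   0.        , 323.94099653],
       [  0.        , 509.5868983 , 243.64120932],
       [  0.        ,   0.        ,   1.        ]]), 'camera_from_world': array([[ 0.92758039, -0.37355039,  0.00739806, -0.46583828],
       [ 0.28063135,  0.70964769,  0.64625553, -0.23939091],
       [-0.24665901, -0.59737783,  0.76308523, -1.08303007],
       [ 0.        ,  0.        ,  0.        ,  1.        ]])}
{'t': 0.1, 'q': array([ 1.07550688e+00,  5.28388398e-01,  1.43379776e+00, -4.17363301e-06,
        1.18136444e+00, -1.78482196e-01]), 'qd': array([ 0.00161915, -0.00062917, -0.00316311,  0.00056061, -0.00190698,
        0.00021043]), 'tau': array([-1.25727606e-04, -4.43304312e+01, -1.78585517e+01, -2.65087947e-04,
        3.89688037e-03,  1.71320204e-05]), 'tcp_pos': array([0.1943408 , 0.59329681, 0.21021465]), 'tool_rot': array([ 1.57741161e-01,  9.87480009e-01, -9.24581057e-04, -3.21777648e-04]), 'force': array([ 0.44366203, -0.91826623, -0.09189548]), 'ft_torque': array([ 0.01319406,  0.00578143, -0.01091522]), 'finger_gap': 0.999702276850439}
```

View pics/top0.png

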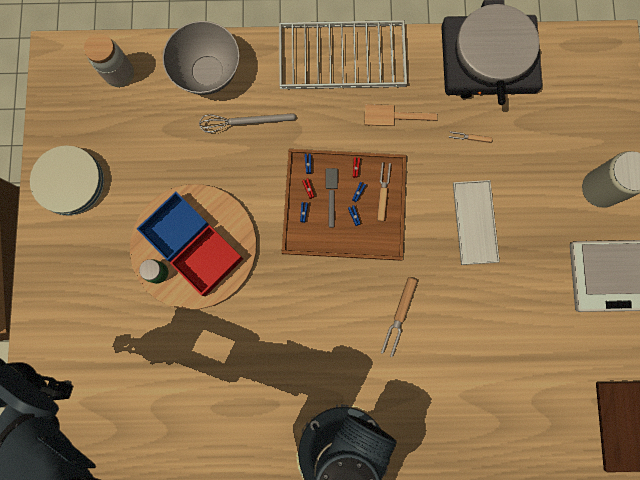

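View pics/side0.png

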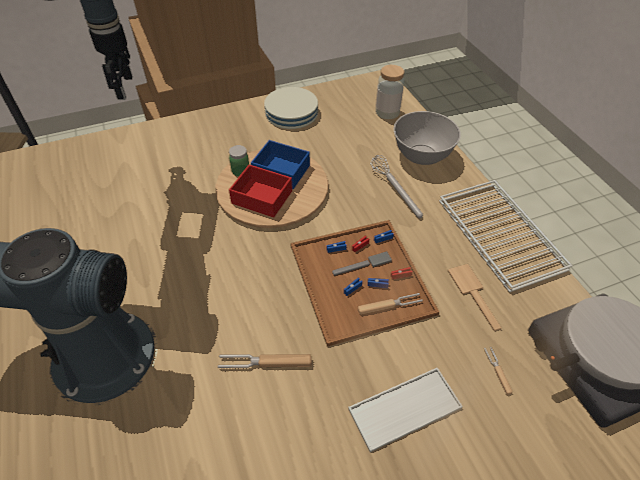

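```bash
cat > h.py <<'E'
from station import manip, optics, job
import cv2,numpy as np
def ray(n,u,v,z):
    m=optics.camera_model(n);K=m["mtx"];T=m["camera_from_world"];R=T[:3,:3];t=T[:3,3]
    d=np.array([(u-K[0,2])/K[0,0],-(v-K[1,2])/K[1,1],-1.])
    o=-R.T@t; w=R.T@d
    return o+w*(z-o[2])/w[2]
def proj(n,P):
    m=optics.camera_model(n);K=m["mtx"];T=m["camera_from_world"]
    c=T[:3,:3]@np.asarray(P,float)+T[:3,3]
    return np.array([K[0,0]*c[0]/-c[2]+K[0,2],K[1,1]*-c[1]/-c[2]+K[1,2]])
def cloud(n,d):
    m=optics.camera_model(n);K=m["mtx"];T=m["camera_from_world"]
    v,u=np.mgrid[0:480,0:640]
    c=np.stack([(u-K[0,2])/K[0,0]*d,-(v-K[1,2])/K[1,1]*d,-d],-1)
    return (c-T[:3,3])@T[:3,:3]
def crop(n,p,x0,y0,x1,y1,f,name):
    cv2.imwrite("pics/"+name,cv2.resize(p[y0:y1,x0:x1,::-1],None,fx=f,fy=f,interpolation=cv2.INTER_CUBIC))
def clips(z=0.018,name=None,roi=(280,150,410,262),n="top"):
    p,d=optics.snapshot(n)
    hsv=cv2.cvtColor(p,cv2.COLOR_RGB2HSV); x0,y0,x1,y1=roi
    out=[]
    P=p.astype(int);r,g,b=P[...,0],P[...,1],P[...,2]
    masks={"red":(r>110)&(g<60)&(b<70),"blue":(b>90)&(b>r+40)}
    for c,m in masks.items():
        mm=np.zeros(m.shape,np.uint8);mm[y0:y1,x0:x1]=m[y0:y1,x0:x1]
        mm=cv2.morphologyEx(mm,cv2.MORPH_CLOSE,np.ones((3,3)))
        k,l,st,ce=cv2.connectedComponentsWithStats(mm)
        for i in range(1,k):
            if st[i,4]<20: continue
            ys,xs=np.nonzero(l==i)
            (cu,cv_),(w,h),a=cv2.minAreaRect(np.stack([xs,ys],1).astype(np.float32))
            q=np.array([ray(n,u,v,z)[:2] for u,v in zip(xs,ys)])
            C=np.cov(q.T);e,V=np.linalg.eigh(C);ax=V[:,1]
            print(c,"px",np.round(ce[i],1),"area",st[i,4],"rectc",np.round(ray(n,cu,cv_,z)[:2],4),"xy",np.round(q.mean(0),4),"axis deg",round(np.degrees(np.arctan2(ax[1],ax[0]))%180,1),"ext",np.round(np.ptp((q-q.mean(0))@V,axis=0)*1e3))
    if name: cv2.imwrite("pics/"+name,cv2.resize(p[y0:y1,x0:x1,::-1],None,fx=5,fy=5,interpolation=cv2.INTER_CUBIC))
    return p,d
E
python3 - <<'E'
from h import *
p,d=clips(name="crate0.png")
crop("top",p,360,150,510,270,5,"forktray.png")
E
```

```text
red px [355.6 165.6] area 107 rectc [ 0.6818 -0.0467] xy [ 0.6828 -0.0458] axis deg 172.9 ext [16. 47.]
red px [306.1 183.1] area 60 rectc [0.6396 0.0778] xy [0.6403 0.0782] axis deg 18.6 ext [15. 27.]
red px [309.9 193.1] area 33 rectc [0.6147 0.0697] xy [0.6147 0.0691] axis deg 27.2 ext [13. 17.]
blue px [307.8 162.3] area 95 rectc [0.6932 0.0741] xy [0.6936 0.0734] axis deg 1.6 ext [13. 44.]
blue px [358.5 190.6] area 87 rectc [ 0.6173 -0.0509] xy [ 0.6187 -0.0512] axis deg 152.1 ext [13. 48.]
blue px [303.  211.4] area 79 rectc [0.5685 0.0864] xy [0.5688 0.0867] axis deg 173.7 ext [13. 47.]
blue px [354.1 214.6] area 102 rectc [ 0.5583 -0.0383] xy [ 0.5586 -0.0388] axis deg 19.5 ext [14. 47.]
```

View pics/crate0.png

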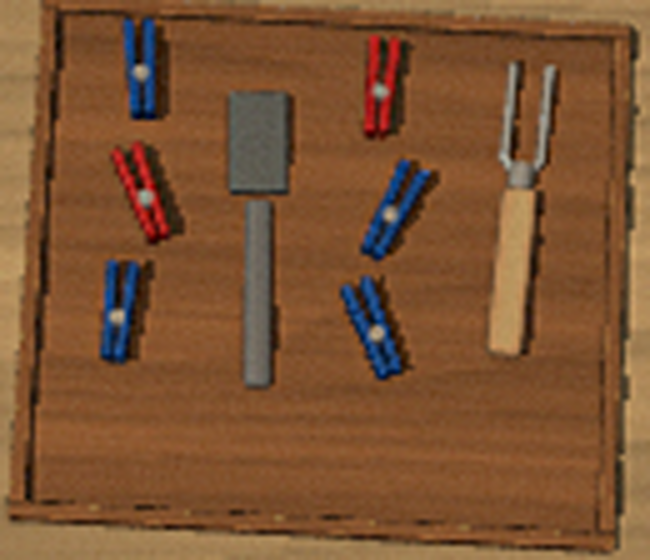

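View pics/forktray.png

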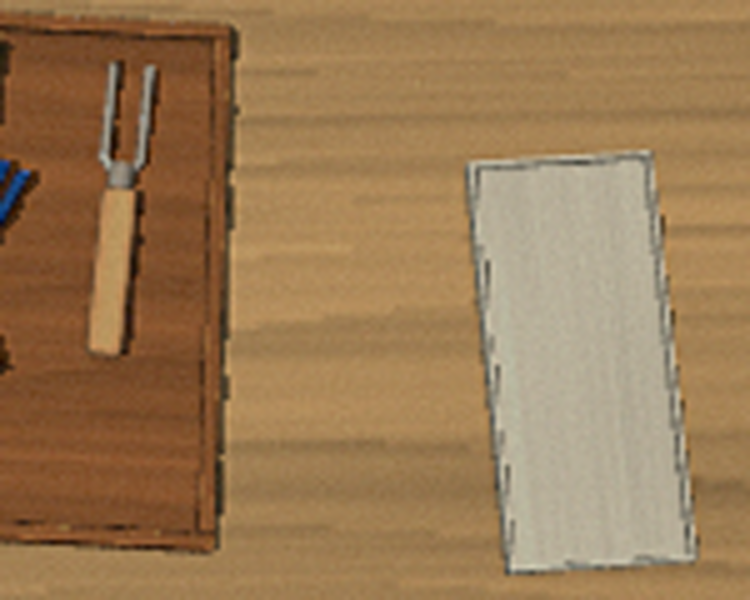

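```bash
cat >> h.py <<'E'
from scipy.spatial.transform import Rotation as Ro
def st():
    s=manip.sense();R=Ro.from_quat(s["tool_rot"]).as_matrix()
    return s["t"],s["tcp_pos"],np.degrees(np.arctan2(R[1,1],R[0,1])),s
def go(x,y,jaw):
    t,p,a,s=st();da=(jaw-a+90)%180-90
    print("t %.2f tcp %s jaw %.1f gap %.3f -> d cm %.2f %.2f, turn %.3f rad (alt %.3f), q1 %.2f q6 %.2f"%(t,np.round(p,4),a,s["finger_gap"],(x-p[0])*100,(y-p[1])*100,np.radians(da),np.radians(da-180*np.sign(da)),s["q"][0],s["q"][5]))
E
python3 - <<'E'
from h import *
f=lambda u,v:(360+(u+.5)/5-.5,150+(v+.5)/5-.5)
for nm,u,v,z in[("hb",107,352,.018),("ht",121,188,.018),("tipmid",133,65,.014)]:
    print(nm,ray("top",*f(u,v),z))
for u,v in[(477,169),(647,158),(688,560),(515,568)]: print("tray",ray("top",*f(u,v),.006))
p,d=optics.snapshot("top")
c=cloud("top",d)
for u,v in[(485,220),(345,240),(384,200),(190,226),(208,258),(150,220),(153,270),(383,230)]: print(u,v,c[v,u])
# big/small fork lengths
for a,b in[((412,278),(388,354)),((492,141),(450,134))]: print(np.linalg.norm(ray("top",*a,.01)-ray("top",*b,.01)))
crop("top",p,120,180,270,310,5,"tubs.png")
ps,ds=optics.snapshot("side"); crop("side",ps,280,210,450,350,4,"sidecrate.png")
crop("side",ps,210,130,340,230,6,"sidetubs.png")
E
```

```text
hb [ 0.5437738 -0.1044443  0.018    ]
ht [ 0.62627066 -0.11413138  0.018     ]
tipmid [ 0.69027501 -0.12267502  0.014     ]
tray [ 0.63553358 -0.29343546  0.006     ]
tray [ 0.6395802  -0.37861915  0.006     ]
tray [ 0.43740455 -0.38580859  0.006     ]
tray [ 0.43500976 -0.30116841  0.006     ]
485 220 [ 0.54154153 -0.36295334  0.00422272]
345 240 [ 0.49707085 -0.01520489  0.00930393]
384 200 [ 0.59307657 -0.11318183  0.02148738]
190 226 [0.53572225 0.36250218 0.02776503]
208 258 [0.45687539 0.31816219 0.02367245]
150 220 [0.54671269 0.45202037 0.05772711]
153 270 [0.4228197  0.43178876 0.091049  ]
383 230 [ 0.52062926 -0.10953171  0.00703086]
0.19090786912032032
0.10679806366832235
```

View pics/tubs.png

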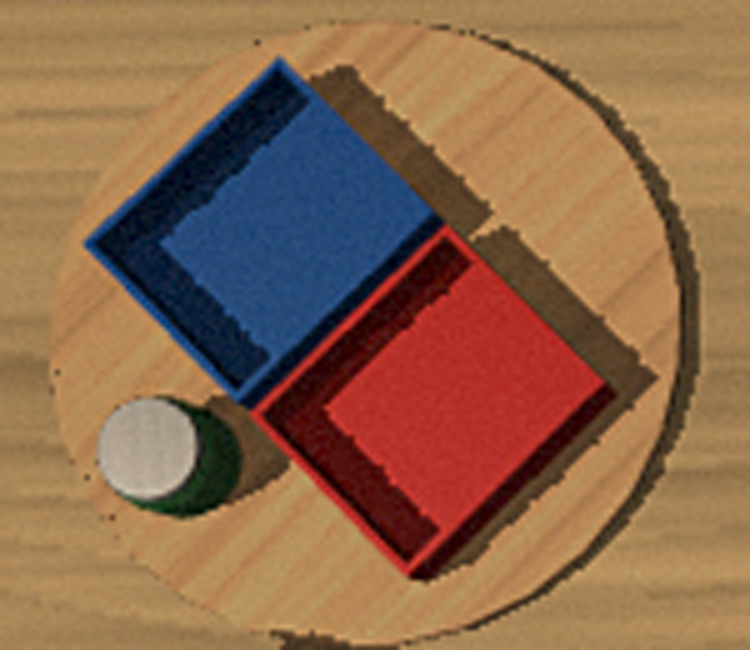

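View pics/sidecrate.png

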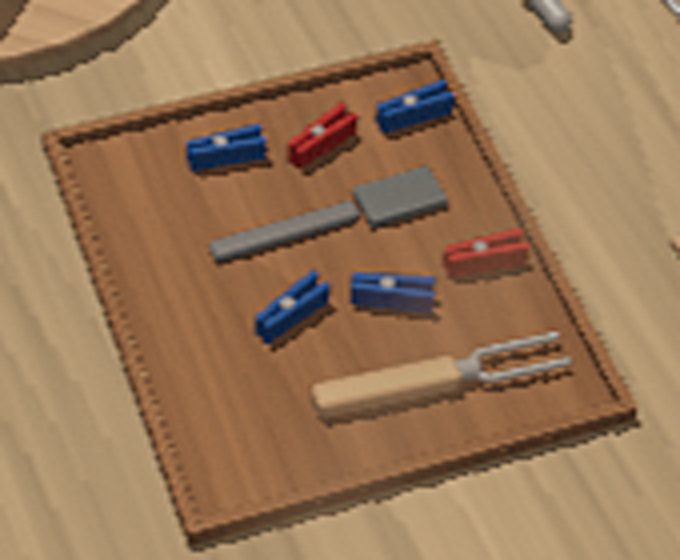

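Three forks: big on the table (402,315), about 191 mm; small (471,137), about 107 mm; the one in the crate (384,192), about 148 mm. The crate one is the middle-sized, and the crop confirms it's two-pronged with a beech handle. Six clips are present: red at (356,166) and (308,187), blue at (308,162), (358,191), (303,211) and (354,215).

```bash
python3 - <<'E'
from h import *
f=lambda u,v:(120+(u+.5)/5-.5,180+(v+.5)/5-.5)
for n,L in(("blue",[(278,60),(88,243),(245,402),(442,220)]),("red",[(445,228),(258,412),(412,575),(615,390)])):
    q=np.array([ray("top",*f(*a),.07) for a in L]);print(n,np.round(q,3)[:,:2].tolist(),q.mean(0),[round(np.linalg.norm(q[i]-q[i-1]),3) for i in range(4)])
print("jar",ray("top",*f(148,448),.092))
go(.585,-.1093,82.9)
E
python3 -m inch '[2.2,-3.9,0,0.02, 2.2,-3.9,0,0.02, 2.2,-3.9,0,0.02, 2.2,-3.9,0,0.02, 2.2,-3.9,0,0.02, 2.2,-3.9,0,0.02, 2.2,-3.9,0,0.02, 2.2,-3.9,0,0.02, 2.2,-3.9,0,0.02, 2.2,-3.9,0,0.02, 2.2,-3.9,0,0, 2.2,-3.9,0,0, 2.2,-3.9,0,0, 2.2,-3.9,0,0, 2.2,-3.9,0,0, 2.2,-3.9,0,0, 2.2,-3.9,0,0, 2.0,-3.9,0,0, 0,0,0,0, 0,0,0,0]' 45 40
python3 -c "
from h import *
go(.585,-.1093,82.9)"
```

```text
blue [[0.612, 0.39], [0.525, 0.478], [0.448, 0.402], [0.533, 0.31]] [0.52968116 0.3951753  0.07      ] [np.float64(0.112), np.float64(0.124), np.float64(0.109), np.float64(0.125)]
red [[0.529, 0.309], [0.443, 0.396], [0.366, 0.322], [0.451, 0.228]] [0.44714451 0.31359841 0.07      ] [np.float64(0.113), np.float64(0.122), np.float64(0.107), np.float64(0.127)]
jar [0.42472676 0.44035387 0.092     ]
t 0.25 tcp [0.1945 0.5936 0.2106] jaw 71.8 gap 1.004 -> d cm 39.05 -70.29, turn 0.193 rad (alt -2.949), q1 1.08 q6 -0.18
t: 2.75
tcp_pos: [0.5879, -0.1076, 0.2107]
tool_rot: [0.059, 0.998, 0.0, -0.001]
force: [0.2, 0.5, -0.6]
finger_gap: 0.448
t 2.75 tcp [ 0.5879 -0.1076  0.2107] jaw 83.3 gap 0.448 -> d cm -0.29 -0.17, turn -0.007 rad (alt 3.135), q1 -0.37 q6 -1.82
```

```bash
python3 -m inch '[-0.3,-0.2,-3,0, 0,0,-4,0, 0,0,-4,0, 0,0,-2,0, 0,0,0,0]'
python3 - <<'E'
from h import *
go(.585,-.1093,82.9)
p,d=optics.snapshot("side"); crop("side",p,280,180,450,350,4,"s1.png")
E
```

```text
t: 3.38
tcp_pos: [0.5836, -0.108, 0.0796]
tool_rot: [0.058, 0.998, 0.001, -0.002]
force: [-0.3, 0.4, -0.8]
finger_gap: 0.453
t 3.38 tcp [ 0.5836 -0.108   0.0796] jaw 83.4 gap 0.453 -> d cm 0.14 -0.13, turn -0.009 rad (alt 3.133), q1 -0.37 q6 -1.83
```

View pics/s1.png

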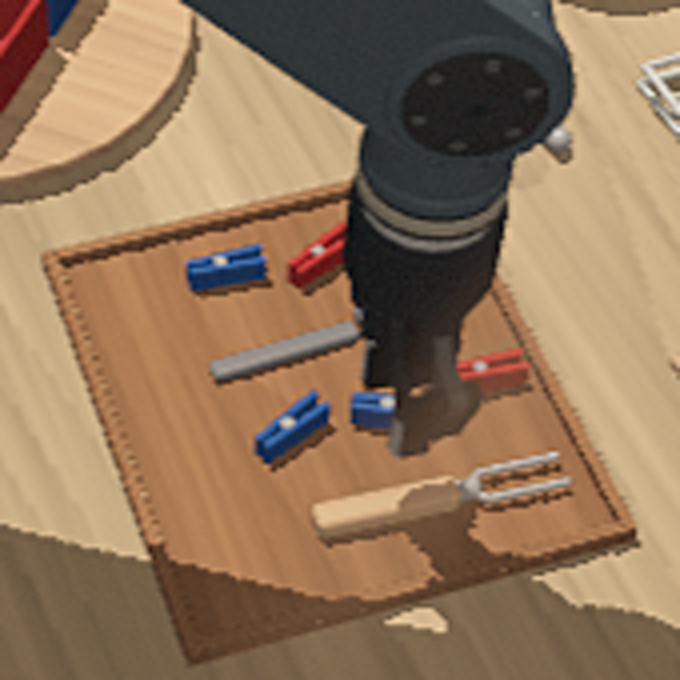

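The fork is where it was: handle at about crop (390,505), the jaws above and behind it. I'll go down and grip it.

```bash
python3 -m inch '[0.1,-0.1,-2,-0.01, 0,0,-1.5,0, 0,0,-1,0, 0,0,-0.5,0, 0,0,0,0]'
python3 -m inch '[0,0,0,0, 0,0,0,0, 0,0,0,0, 0,0,0,0, 0,0,0,0, 0,0,0,0]' 0 50
```

```text
t: 4.05
tcp_pos: [0.5866, -0.1111, 0.031]
tool_rot: [0.063, 0.998, 0.0, -0.0]
force: [-0.3, 0.3, 0.3]
finger_gap: 0.448
t: 4.8
tcp_pos: [0.5866, -0.1111, 0.0311]
tool_rot: [0.063, 0.998, 0.0, -0.0]
force: [-0.2, 0.6, 0.5]
finger_gap: 0.001
```

```bash
python3 - <<'E'
from h import *
p,d=optics.snapshot("side"); crop("side",p,280,180,450,350,4,"s2.png")
p,d=optics.snapshot("top"); crop("top",p,280,140,420,270,5,"t2.png")
E
```

```text
(no output)
```

View pics/s2.png

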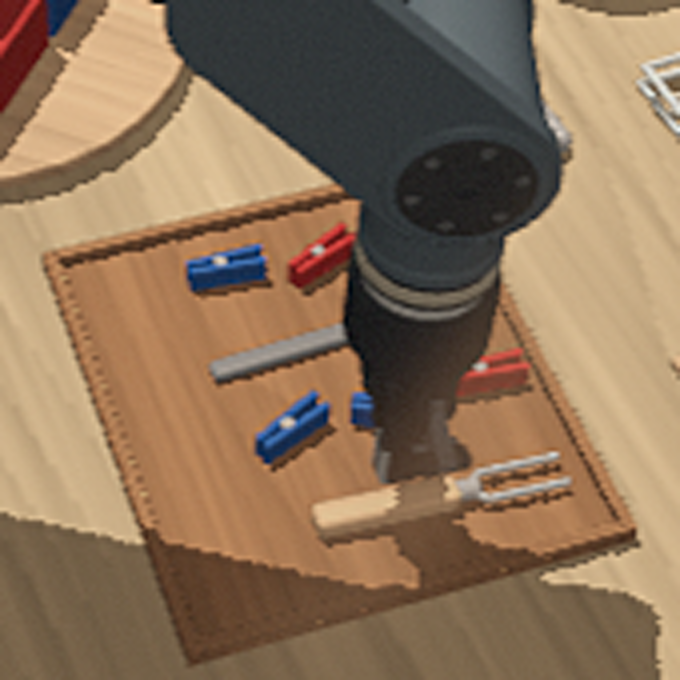

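View pics/t2.png

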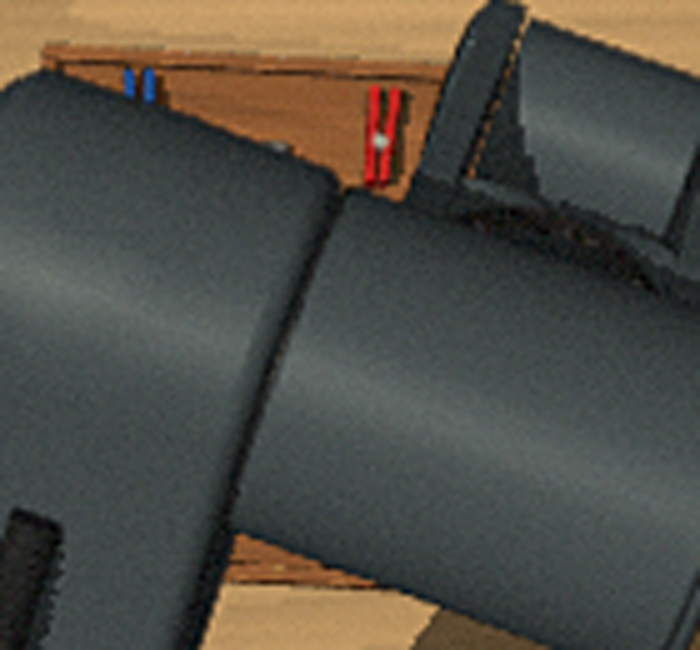

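```bash
python3 - <<'E'
from h import *
t,p,a,s=st()
f=lambda u,v:(280+(u+.5)/4-.5,180+(v+.5)/4-.5)
print("fork via side hb, ht, tips",[np.round(ray("side",*f(*a),z),4) for a,z in(((322,512),.018),((463,484),.018),((562,471),.014))])
for z in(p[2],p[2]-.019): 
    q=proj("side",[p[0],p[1],z]);print("tcp z",z,"crop px",(q-[280,180])*4)
pd,d=optics.snapshot("side");c=cloud("side",d)
for u,v in[(420,465),(400,465),(440,460),(420,478)]:
    U,V=f(u,v);print(u,v,c[int(round(V)),int(round(U))])
E
```

```text
fork via side hb, ht, tips [array([ 0.5498, -0.0992,  0.018 ]), array([ 0.6322, -0.1116,  0.018 ]), array([ 0.6908, -0.1224,  0.014 ])]
tcp z 0.0310999685420094 crop px [390.90303191 493.78988345]
tcp z 0.012099968542009402 crop px [387.94697368 512.50332577]
420 465 [ 0.56567618 -0.1647492   0.14450207]
400 465 [ 0.56876953 -0.14241426  0.11250891]
440 460 [ 0.57527132 -0.16732234  0.14632752]
420 478 [ 0.56607747 -0.16596845  0.13536435]
```

```bash
python3 - <<'E'
from h import *
d=np.load("pics/side0d.npy");c=cloud("side",d)
for u,v in[(122,95),(110,90),(120,85),(115,70)]: print(u,v,c[v,u])
print(proj("side",[.1943,.5933,.2102]),proj("side",[.1943,.5933,.1912]))
p,d=optics.snapshot("side");c=cloud("side",d)
cv2.imwrite("pics/sidefull.png",p[...,::-1])
t,pp,a,s=st();print(pp,s["q"])
for v in range(285,315,3): print(v,[ (np.round(c[v,u],3).tolist()) for u in (372,384,392)])
E
```

```text
122 95 [0.18309455 0.54460194 0.25955485]
110 90 [ 0.07340188  1.99148092 -0.5748741 ]
120 85 [0.18625931 0.54255735 0.28791201]
115 70 [0.18526806 0.57164968 0.31194094]
[129.45589236 100.56522462] [131.5075392  106.78521932]
[ 0.58664601 -0.11111295  0.03108917] [-3.74172832e-01  7.39195392e-01  1.63299820e+00 -1.97770440e-05
  7.69428658e-01 -1.81818643e+00]
285 [[0.602, -0.052, 0.017], [0.572, -0.145, 0.153], [0.65, -0.063, 0.006]]
288 [[0.601, -0.055, 0.009], [0.587, -0.125, 0.108], [0.646, -0.071, 0.007]]
291 [[0.599, -0.06, 0.005], [0.571, -0.15, 0.139], [0.582, -0.162, 0.149]]
294 [[0.595, -0.069, 0.007], [0.566, -0.159, 0.143], [0.58, -0.166, 0.145]]
297 [[0.591, -0.076, 0.006], [0.565, -0.163, 0.139], [0.579, -0.17, 0.141]]
300 [[0.587, -0.085, 0.009], [0.606, -0.104, 0.025], [0.626, -0.108, 0.019]]
303 [[0.577, -0.102, 0.025], [0.604, -0.11, 0.021], [0.62, -0.118, 0.024]]
306 [[0.575, -0.107, 0.021], [0.601, -0.117, 0.021], [0.618, -0.122, 0.018]]
309 [[0.573, -0.113, 0.019], [0.601, -0.118, 0.009], [0.619, -0.123, 0.007]]
312 [[0.573, -0.114, 0.007], [0.598, -0.124, 0.008], [0.616, -0.13, 0.007]]
```

View pics/sidefull.png

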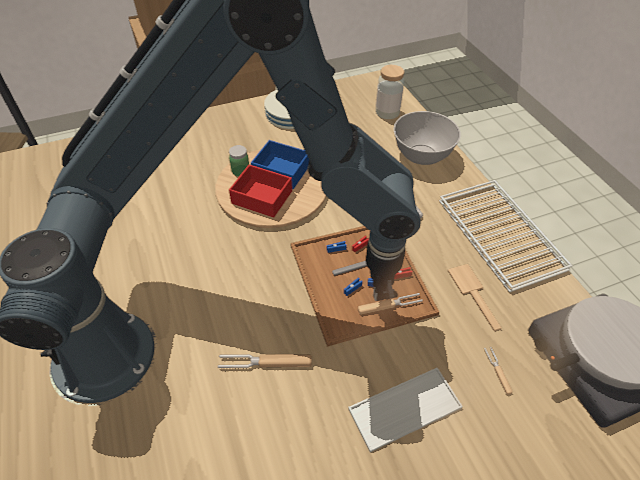

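```bash
python3 - <<'E'
from h import *
d=np.load("pics/top0d.npy");c=cloud("top",d)
print(proj("top",[.1943,.5933,.2102]),proj("top",[.183,.545,.26]),proj("top",[.1943,.5933,.27]))
for u,v in[(66,385),(60,395),(30,395),(45,388)]: print(u,v,c[v,u])
print("shadow tip",ray("top",115,343,0))
im=cv2.imread("pics/top0.png"); cv2.imwrite("pics/tip0.png",cv2.resize(im[330:480,0:200],None,fx=4,fy=4))
im=cv2.imread("pics/side0.png"); cv2.imwrite("pics/tips0.png",cv2.resize(im[0:140,60:200],None,fx=4,fy=4))
d=np.load("pics/side0d.npy");c=cloud("side",d)
print("arm base pts"); 
for u,v in[(40,250),(100,380)]: print(c[v,u])
E
```

```text
[ 54.95993938 376.35761286] [ 68.13744864 383.48527094] [ 41.72475577 378.38126532]
66 385 [0.18394056 0.52704465 0.31334666]
60 395 [0.1669926  0.53163458 0.32693504]
30 395 [0.18923378 0.47027664 0.57737843]
45 388 [0.18166044 0.55126279 0.34741073]
shadow tip [0.25804618 0.54361266 0.        ]
arm base pts
[0.00707447 0.00403139 0.34705021]
[-0.00753893 -0.07070386  0.0309375 ]
```

View pics/tip0.png

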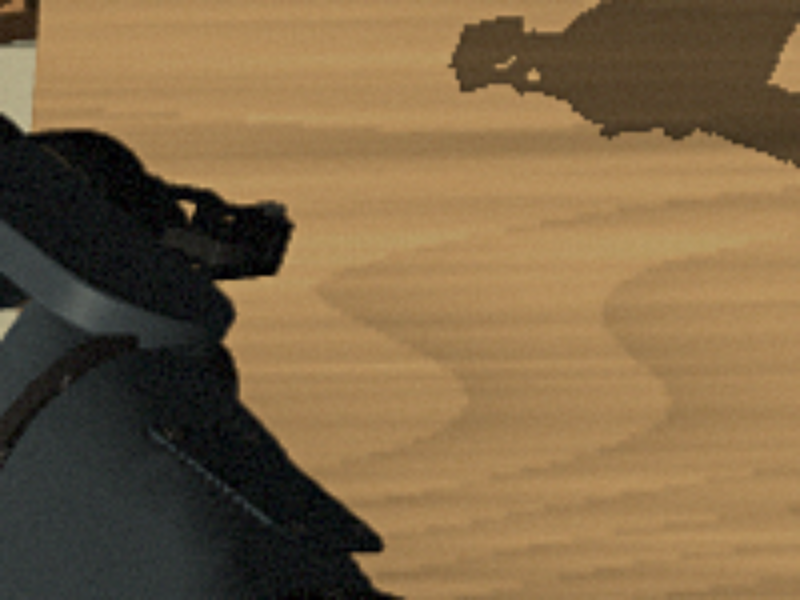

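View pics/tips0.png

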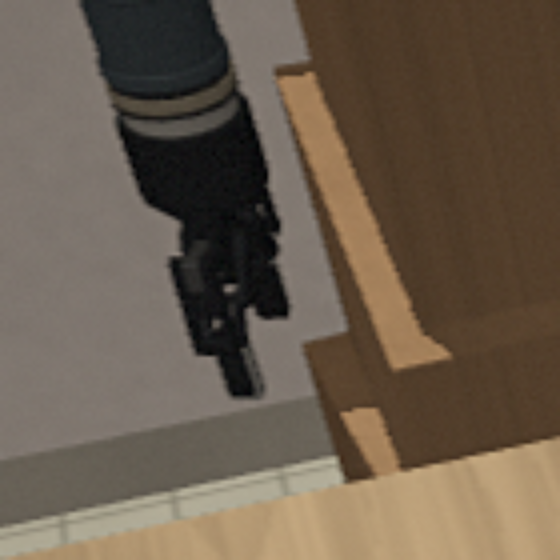

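```bash
python3 - <<'E'
from h import *
p,d=optics.snapshot("side")
crop("side",p,330,200,430,320,6,"g.png")
c=cloud("side",d)
for u in (372,378,384,390,396): print(u,[np.round(c[v,u],3).tolist() for v in (240,250,260,270,280,290,296)])
for z in (.012,.031,.085,.15): print(z,proj("side",[.5866,-.1111,z]))
E
```

```text
372 [[0.552, -0.111, 0.263], [0.551, -0.118, 0.242], [0.549, -0.125, 0.221], [0.553, -0.124, 0.186], [0.605, -0.044, 0.026], [0.6, -0.058, 0.005], [0.592, -0.074, 0.008]]
378 [[0.556, -0.126, 0.278], [0.558, -0.127, 0.249], [0.557, -0.133, 0.227], [0.559, -0.136, 0.198], [0.569, -0.126, 0.147], [0.575, -0.123, 0.105], [0.568, -0.136, 0.104]]
384 [[0.563, -0.134, 0.283], [0.565, -0.138, 0.258], [0.567, -0.139, 0.228], [0.569, -0.142, 0.201], [0.571, -0.144, 0.169], [0.586, -0.128, 0.106], [0.565, -0.163, 0.142]]
390 [[0.561, -0.158, 0.31], [0.574, -0.143, 0.26], [0.579, -0.142, 0.226], [0.58, -0.146, 0.2], [0.584, -0.146, 0.165], [0.579, -0.159, 0.151], [0.575, -0.168, 0.144]]
396 [[0.57, -0.162, 0.311], [0.586, -0.144, 0.256], [0.59, -0.144, 0.224], [0.594, -0.146, 0.193], [0.665, -0.054, 0.007], [0.652, -0.079, 0.006], [0.588, -0.17, 0.139]]
0.012 [376.95677395 308.15116096]
0.031 [377.69535852 303.47342743]
0.085 [379.9011365  289.50340692]
0.15 [382.78654328 271.22904187]
```

View pics/g.png

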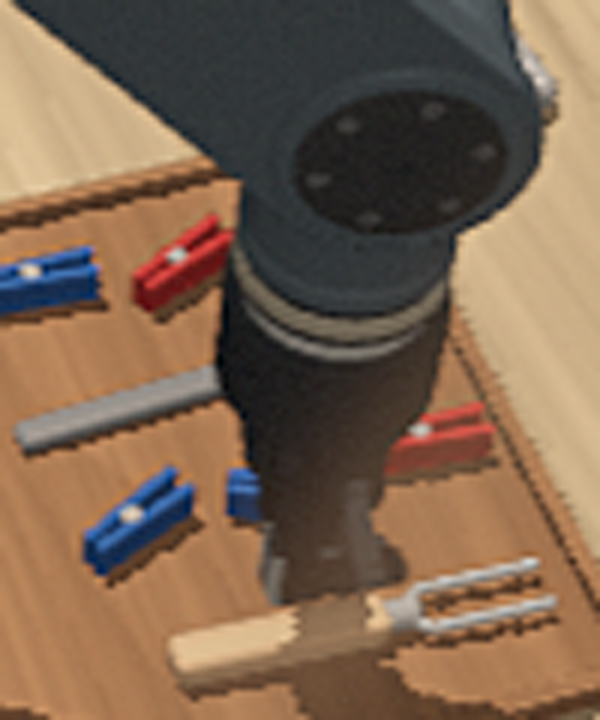

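```bash
python3 -m inch '[0,0,3,0, 0,0,4,0, 0,0,3,-0.17, 0,0,0,-0.17, 0,0,0,-0.17, 0,0,0,-0.17, 0,0,0,-0.17, 0,0,0,-0.17, 0,0,0,-0.17, 0,0,0,-0.17, 0,0,0,-0.17, 0,0,0,0]' 60
python3 - <<'E'
from h import *
p,d=optics.snapshot("side")
crop("side",p,320,180,450,320,5,"g2.png")
c=cloud("side",d);np.save("pics/c.npy",c)
t,q,a,s=st();print(q,a,s["finger_gap"],s["force"],s["q"])
for z in(q[2],q[2]-.012): print((proj("side",[q[0],q[1],z])-[320,180])*5)
j=np.array([np.cos(np.radians(a)),np.sin(np.radians(a)),0])
for k in(-.03,.03): print((proj("side",q+k*j-[0,0,.012])-[320,180])*5)
E
```

```text
t: 6.55
tcp_pos: [0.5866, -0.1111, 0.1311]
tool_rot: [0.736, 0.677, -0.0, -0.0]
force: [-0.2, -0.4, 0.6]
finger_gap: 0.599
[ 0.58657097 -0.11109751  0.13109067] -4.763679619549171 0.5976668482438728 [-3.97509167e-01 -3.56618846e-04 -1.01101195e+00] [-3.74198204e-01  5.89972307e-01  1.57878013e+00 -9.67860495e-06
  9.72963513e-01 -2.91050860e-01]
[309.5312981  483.62351932]
[306.84075618 500.66713253]
[239.82986263 517.52442645]
[373.1187688  483.99420251]
```

View pics/g2.png

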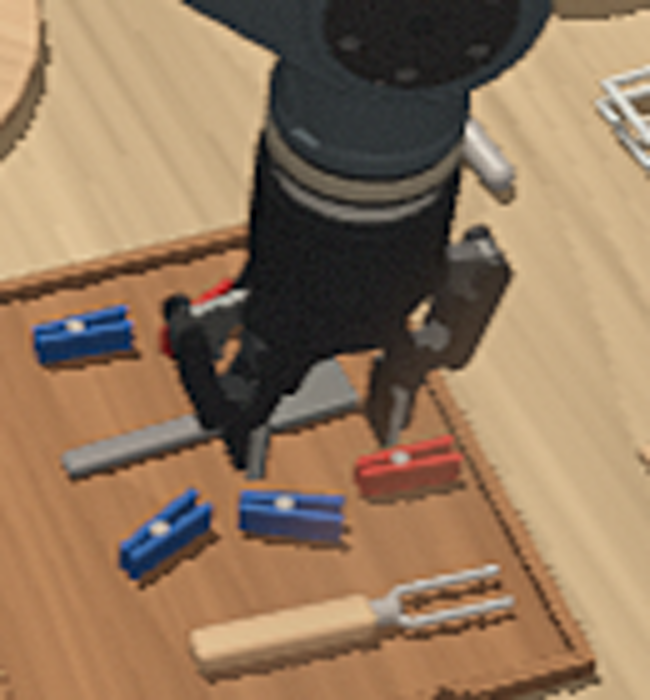

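```bash
python3 - <<'E'
import numpy as np
c=np.load("pics/c.npy")
for u0,v0 in((254,468),(393,432)):
    u,v=round(320+u0/5),round(180+v0/5)
    for dv in range(-3,3): print(v+dv,[np.round(c[v+dv,u+k],3).tolist() for k in(-2,-1,0,1,2)])
E
```

```text
271 [[0.552, -0.115, 0.172], [0.552, -0.118, 0.175], [0.555, -0.117, 0.173], [0.558, -0.117, 0.171], [0.625, -0.01, 0.008]]
272 [[0.552, -0.115, 0.168], [0.554, -0.116, 0.17], [0.555, -0.118, 0.171], [0.558, -0.117, 0.169], [0.625, -0.011, 0.006]]
273 [[0.553, -0.114, 0.164], [0.553, -0.117, 0.168], [0.555, -0.118, 0.169], [0.558, -0.117, 0.166], [0.622, -0.016, 0.009]]
274 [[0.553, -0.114, 0.161], [0.552, -0.119, 0.167], [0.555, -0.118, 0.165], [0.558, -0.117, 0.162], [0.623, -0.015, 0.003]]
275 [[0.552, -0.116, 0.16], [0.553, -0.118, 0.162], [0.557, -0.116, 0.158], [0.616, -0.024, 0.014], [0.621, -0.02, 0.006]]
276 [[0.61, -0.02, 0.008], [0.612, -0.021, 0.008], [0.615, -0.021, 0.007], [0.617, -0.021, 0.006], [0.62, -0.022, 0.005]]
263 [[0.61, -0.122, 0.179], [0.612, -0.122, 0.178], [0.614, -0.124, 0.18], [0.62, -0.118, 0.17], [0.622, -0.119, 0.17]]
264 [[0.611, -0.121, 0.175], [0.613, -0.122, 0.174], [0.615, -0.122, 0.174], [0.62, -0.119, 0.167], [0.623, -0.118, 0.165]]
265 [[0.61, -0.123, 0.174], [0.613, -0.122, 0.171], [0.617, -0.121, 0.168], [0.619, -0.12, 0.166], [0.699, -0.015, 0.003]]
266 [[0.611, -0.123, 0.17], [0.613, -0.122, 0.168], [0.616, -0.122, 0.166], [0.693, -0.02, 0.008], [0.695, -0.021, 0.008]]
267 [[0.611, -0.124, 0.168], [0.613, -0.123, 0.166], [0.689, -0.022, 0.008], [0.691, -0.023, 0.009], [0.694, -0.024, 0.008]]
268 [[0.612, -0.122, 0.162], [0.614, -0.123, 0.162], [0.688, -0.025, 0.008], [0.692, -0.023, 0.004], [0.692, -0.027, 0.009]]
```

The pictures show the real fingertips about 41 mm above the reported height, while xy agrees. That explains the empty grip. I'll carry this offset, so the target is a reported z of about -0.012, and approach with force checks.

```bash
python3 -m inch '[-0.1,0.1,-2,0.17, 0,0,-2,0.17, 0,0,-2,0.17, 0,0,-1,0.17, 0,0,0,0.17, 0,0,0,0.17, 0,0,0,0.17, 0,0,0,0.17, 0,0,0,0.17, 0,0,0,0]' 42
python3 - <<'E'
from h import *
go(.585,-.1093,82.9)
p,d=optics.snapshot("side"); crop("side",p,320,180,450,320,5,"g3.png")
E
```

```text
t: 7.85
tcp_pos: [0.5857, -0.1101, 0.0611]
tool_rot: [0.063, 0.998, -0.0, 0.0]
force: [-0.5, -0.1, -0.2]
finger_gap: 0.416
t 7.85 tcp [ 0.5857 -0.1101  0.0611] jaw 82.7 gap 0.416 -> d cm -0.07 0.08, turn 0.003 rad (alt -3.139), q1 -0.37 q6 -1.82
```

View pics/g3.png

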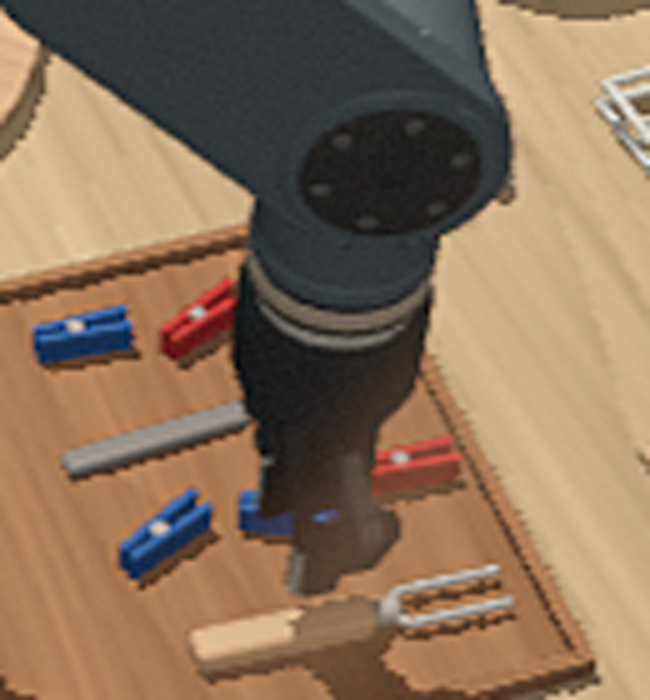

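```bash
python3 -m inch '[0,0.1,-2,0, 0,0,-2,0, 0,0,-1,0, 0,0,-1,0, 0,0,0,0]'
python3 -m inch '[0,0,-0.5,0, 0,0,-0.4,0, 0,0,0,0]'
```

```text
t: 8.52
tcp_pos: [0.5854, -0.109, 0.0006]
tool_rot: [0.064, 0.998, 0.0, -0.0]
force: [0.6, -0.3, -0.0]
finger_gap: 0.42
t: 8.9
tcp_pos: [0.5855, -0.1091, -0.008]
tool_rot: [0.063, 0.998, 0.0, -0.0]
force: [0.1, -0.6, -0.3]
finger_gap: 0.42
```

```bash
python3 -m inch '[0,0,-0.4,0, 0,0,0,0]'
python3 -m inch '[0,0,0,0, 0,0,0,0, 0,0,0,0, 0,0,0,0, 0,0,0,0]' 0 60
```

```text
t: 9.15
tcp_pos: [0.5855, -0.1091, -0.0121]
tool_rot: [0.063, 0.998, 0.0, -0.0]
force: [0.2, -0.0, -0.1]
finger_gap: 0.418
t: 9.78
tcp_pos: [0.5858, -0.1092, -0.0116]
tool_rot: [0.063, 0.998, -0.0, 0.0]
force: [-0.5, -1.0, 2.4]
finger_gap: 0.193
```

```bash
python3 -m inch '[0,0,1,0, 0,0,2,0, 0,0,3,0, 0,0,3,0, -0.8,-2.3,0,0.02, -0.8,-2.3,0,0.02, -0.8,-2.3,0,0.02, -0.8,-2.3,0,0.02, -0.8,-2.3,0,0.02, -0.8,-2.3,0,0.02, -0.8,-2.3,0,0.02, -0.8,-2.3,0,0.02, -0.8,-2.3,0,0, -0.8,-2.3,0,0, 0,0,0,0, 0,0,0,0]'
python3 - <<'E'
from h import *
go(.5049,-.3410,92.1)
p,d=optics.snapshot("side"); crop("side",p,320,260,480,460,4,"g4.png")
p,d=optics.snapshot("top"); crop("top",p,420,130,560,290,5,"g4t.png")
E
```

```text
t: 11.78
tcp_pos: [0.5055, -0.3385, 0.0783]
tool_rot: [-0.016, 1.0, 0.0, -0.0]
force: [-0.3, 0.0, -0.6]
finger_gap: 0.193
t 11.78 tcp [ 0.5055 -0.3385  0.0783] jaw 91.9 gap 0.193 -> d cm -0.06 -0.25, turn 0.004 rad (alt -3.138), q1 -0.77 q6 -2.38
```

View pics/g4.png

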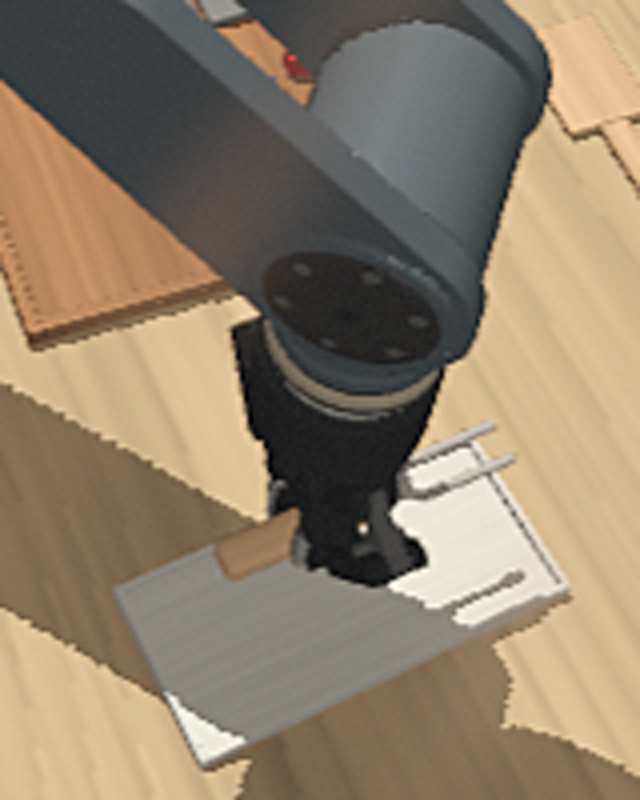

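View pics/g4t.png

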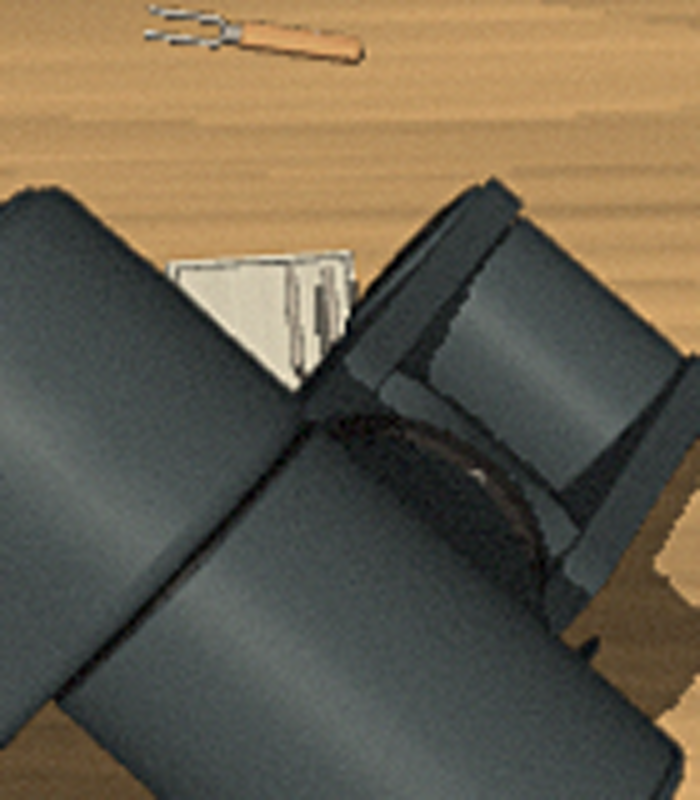

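```bash
python3 -c "
from h import *
print(ray('top',420+315/5,130+310/5,.104))"
python3 -m inch '[-0.1,-0.2,-3,0, 0,0,-3,0, 0,0,-1.5,0, 0,0,-0.8,0, 0,0,0,0]'
```

```text
[ 0.5899115  -0.33639953  0.104     ]
t: 12.5
tcp_pos: [0.5049, -0.3409, -0.0049]
tool_rot: [-0.017, 1.0, 0.0, -0.0]
force: [0.3, 0.2, 0.0]
finger_gap: 0.184
```

```bash
python3 -m inch '[0,0,-0.4,0, 0,0,-0.3,0, 0,0,0,0]'
python3 - <<'E'
from h import *
p,d=optics.snapshot("side"); crop("side",p,320,260,480,460,4,"g5.png")
E
```

```text
t: 12.88
tcp_pos: [0.5047, -0.3411, -0.0118]
tool_rot: [-0.017, 1.0, -0.0, 0.0]
force: [1.3, 0.4, -1.2]
finger_gap: 0.187
```

View pics/g5.png

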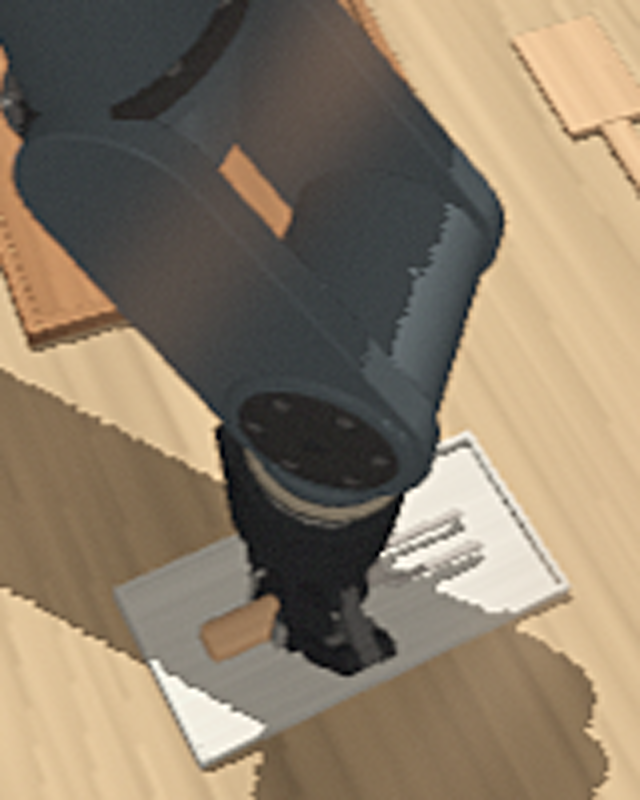

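```bash
python3 -m inch '[0,0,-0.2,0, 0,0,0,0]'
python3 -m inch '[0,0,0,0, 0,0,0,0, 0,0,0,0, 0,0,0,0]' 42
python3 -m inch '[0,0,1,0, 0,0,2,0, 0,0,3,0, 0,0,4,0, -0.5,4,2,0, -0.5,4,1,0, 0,4,0,0, 0,4,0,0, 0,4,0,0, 0,4,0,0, 0,4,0,0, 0,4,0,0, 0,4,0,0, 0,4,0,0, 0,0,0,0]'
python3 - <<'E'
from h import *
print(st())
p,d=clips(name="crate3.png")
crop("top",p,430,160,520,280,6,"tray3.png")
E
```

```text
t: 13.18
tcp_pos: [0.5049, -0.3413, -0.0136]
tool_rot: [-0.017, 1.0, -0.0, 0.0]
force: [0.4, -0.6, 1.2]
finger_gap: 0.189
t: 13.68
tcp_pos: [0.5046, -0.3411, -0.014]
tool_rot: [-0.017, 1.0, 0.0, -0.0]
force: [-0.3, -0.1, 0.0]
finger_gap: 0.421
t: 15.55
tcp_pos: [0.4946, 0.0612, 0.1175]
tool_rot: [-0.019, 1.0, 0.0, 0.001]
force: [-0.3, -0.3, -0.6]
finger_gap: 0.42
(15.55, array([0.49455428, 0.06117245, 0.11753619]), np.float64(92.15098894714184), {'t': 15.55, 'q': array([-1.01713732e-01,  5.03609348e-01,  1.83804115e+00,  3.19713654e-04,
        7.98205387e-01, -1.71027487e+00]), 'qd': array([-0.05356786,  0.00695213, -0.00485719, -0.02443149, -0.01285135,
       -0.02083078]), 'tau': array([ 1.03631727e+00, -3.65126252e+01, -1.11830842e+01,  1.33614102e-01,
        2.36722949e-02,  1.11721130e-01]), 'tcp_pos': array([0.49455428, 0.06117245, 0.11753619]), 'tool_rot': array([-1.87698164e-02,  9.99823448e-01,  9.26860230e-06,  8.75862358e-04]), 'force': array([-0.3228503 , -0.27240837, -0.57333386]), 'ft_torque': array([-0.00939692,  0.00691485,  0.01060685]), 'finger_gap': 0.42025153832530193})
red px [355.6 166. ] area 96 rectc [ 0.6792 -0.0449] xy [ 0.6819 -0.0456] axis deg 172.7 ext [15. 51.]
red px [305.9 182.4] area 46 rectc [0.6418 0.0789] xy [0.6422 0.0787] axis deg 37.6 ext [18. 23.]
blue px [307.7 162.2] area 99 rectc [0.6919 0.0742] xy [0.694  0.0735] axis deg 1.3 ext [13. 47.]
blue px [358.5 190.5] area 96 rectc [ 0.6173 -0.0509] xy [ 0.619  -0.0513] axis deg 150.9 ext [14. 48.]
```

View pics/crate3.png

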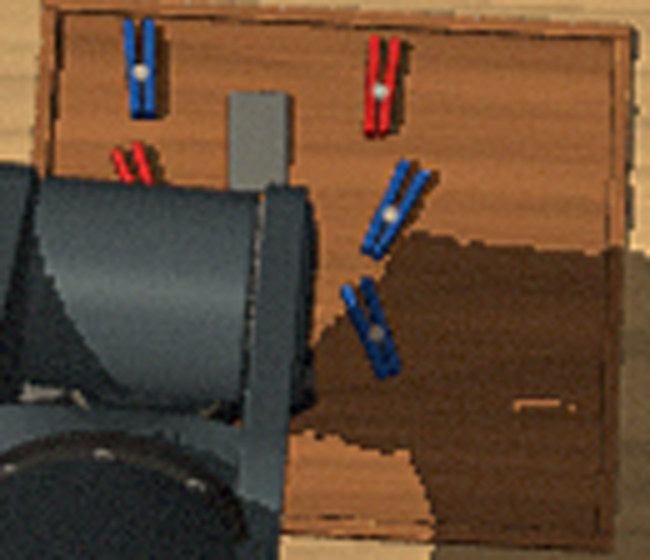

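View pics/tray3.png

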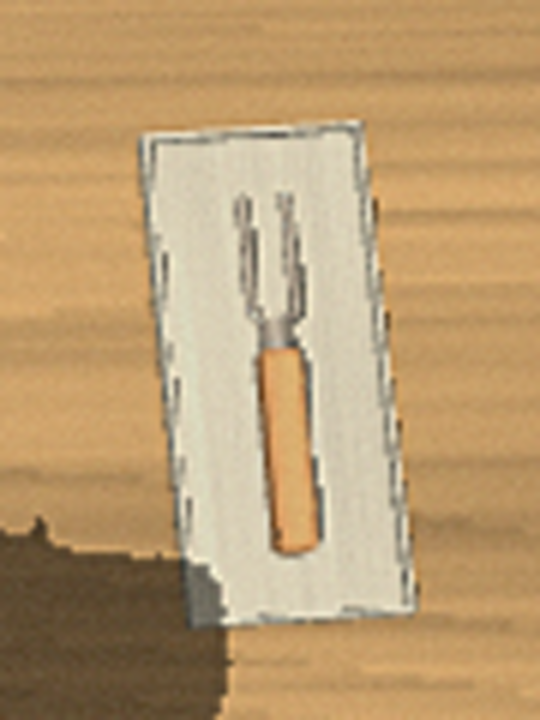

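The fork lies flat and lengthwise in the tray, and the clips haven't moved. Now for the clips.

```bash
cat >> h.py <<'E'
def clip(a,b,c0=(280,150),f=5,z=.022,n="top"):
    A,B=[ray(n,c0[0]+(u+.5)/f-.5,c0[1]+(v+.5)/f-.5,z) for u,v in(a,b)]
    m=(A+B)/2;ang=np.degrees(np.arctan2(*(A-B)[1::-1]))
    return m[:2],ang,np.linalg.norm(A-B)
E
python3 - <<'E'
from h import *
L=dict(B1=((141,18),(145,118)),R1=((125,147),(157,240)),B2=((122,262),(114,360)),B3=((415,166),(375,255)),B4=((357,281),(390,375)),R2=((385,37),(376,135)))
for k,v in L.items():
    m,a,l=clip(*v);print(k,np.round(m,4),"axis %.1f len %.3f"%(a,l));go(m[0],m[1],a+90)
E
```

```text
B1 [0.6903 0.0723] axis 1.5 len 0.052
t 15.60 tcp [0.495  0.0598 0.1174] jaw 92.1 gap 0.419 -> d cm 19.53 1.25, turn -0.010 rad (alt 3.131), q1 -0.10 q6 -1.71
R1 [0.6261 0.0741] axis 17.8 len 0.050
t 15.60 tcp [0.495  0.0598 0.1174] jaw 92.1 gap 0.419 -> d cm 13.12 1.43, turn 0.274 rad (alt -2.868), q1 -0.10 q6 -1.71
B2 [0.5671 0.0862] axis -5.2 len 0.049
t 15.60 tcp [0.495  0.0598 0.1174] jaw 92.1 gap 0.419 -> d cm 7.22 2.64, turn -0.128 rad (alt 3.014), q1 -0.10 q6 -1.71
B3 [ 0.6151 -0.0512] axis -25.1 len 0.049
t 15.60 tcp [0.495  0.0598 0.1174] jaw 92.1 gap 0.419 -> d cm 12.02 -11.10, turn -0.475 rad (alt 2.667), q1 -0.10 q6 -1.71
B4 [ 0.5563 -0.039 ] axis 17.6 len 0.050
t 15.60 tcp [0.495  0.0598 0.1174] jaw 92.1 gap 0.419 -> d cm 6.13 -9.88, turn 0.271 rad (alt -2.871), q1 -0.10 q6 -1.71
R2 [ 0.6788 -0.0457] axis -6.6 len 0.051
t 15.60 tcp [0.495  0.0598 0.1174] jaw 92.1 gap 0.419 -> d cm 18.38 -10.55, turn -0.151 rad (alt 2.991), q1 -0.10 q6 -1.71
```

B2, the blue clip at (303,212), first.

```bash
python3 -m inch '[1.8,0.7,0,-0.04, 1.8,0.7,-1,-0.04, 1.8,0.6,-3,-0.05, 1.8,0.6,-3,0, 0,0,0,0]' 38 40
python3 -c "
from h import *
go(.5671,.0862,84.8)"
```

```text
t: 16.23
tcp_pos: [0.5667, 0.0837, 0.0448]
tool_rot: [0.049, 0.999, -0.0, -0.001]
force: [-0.6, 0.3, -0.7]
finger_gap: 0.374
t 16.23 tcp [0.5667 0.0837 0.0448] jaw 84.4 gap 0.374 -> d cm 0.04 0.25, turn 0.007 rad (alt -3.135), q1 -0.05 q6 -1.52
```

```bash
python3 -m inch '[0,0.1,-2,0, 0,0,-1.7,0, 0,0,-1.2,0, 0,0,-0.6,0, 0,0,0,0]'
python3 -m inch '[0,0,0,0, 0,0,0,0, 0,0,0,0, 0,0,0,0]' 0 40
```

```text
t: 16.85
tcp_pos: [0.5664, 0.0858, -0.0091]
tool_rot: [0.048, 0.999, -0.0, -0.0]
force: [0.0, -0.3, -0.0]
finger_gap: 0.377
t: 17.35
tcp_pos: [0.5672, 0.0859, -0.0083]
tool_rot: [0.048, 0.999, 0.0, 0.001]
force: [0.4, 0.1, 4.7]
finger_gap: 0.161
```

```bash
python3 -m inch '[0,0,1,0, 0,0,3,0, 0,0,4,0, 0,0,4,0, -0.5,3,0,0, -0.5,3,0,0, -0.5,3,0,0, -0.5,3,0,0, -0.5,3,0,0, -0.5,3,0,0, -0.5,3,0,0, -0.5,3,0,0, -0.5,3,0,0, -0.5,3,0,0, -0.5,2.7,0,0, 0,0,0,0, 0,0,0,0]'
python3 - <<'E'
from h import *
go(.512,.413,84)
p,d=optics.snapshot("side");crop("side",p,200,80,350,240,5,"b1.png")
E
```

```text
t: 19.48
tcp_pos: [0.5113, 0.4122, 0.111]
tool_rot: [0.048, 0.999, -0.001, -0.0]
force: [-0.3, -1.3, -0.9]
finger_gap: 0.161
t 19.48 tcp [0.5113 0.4122 0.111 ] jaw 84.5 gap 0.161 -> d cm 0.07 0.08, turn -0.008 rad (alt 3.133), q1 0.51 q6 -0.97
```

View pics/b1.png

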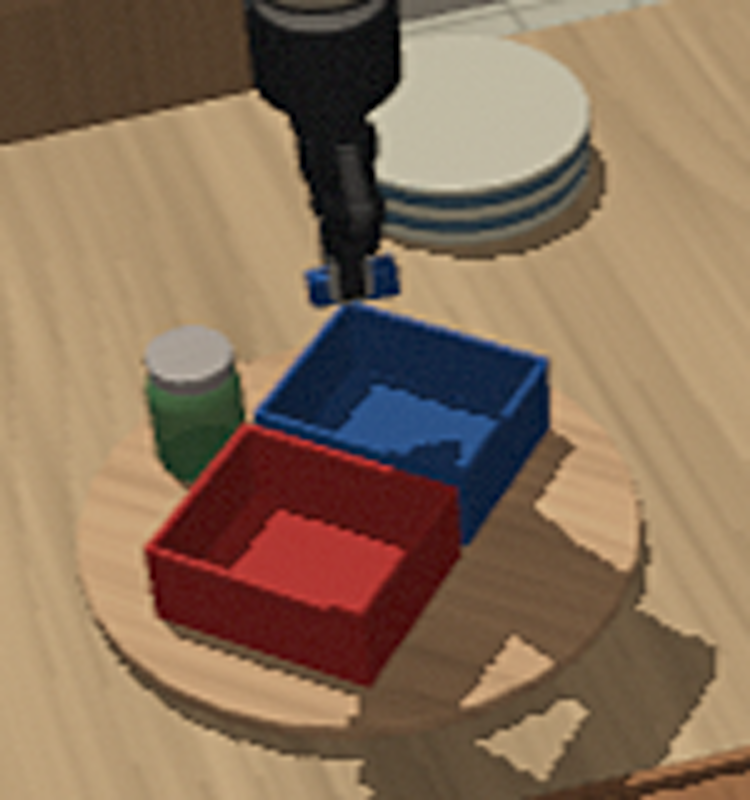

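```bash
python3 -m inch '[0,0,-3,0, 0,0,-3,0, 0,0,-1.5,0, 0,0,0,0]'
python3 -m inch '[0,0,0,0, 0,0,0,0, 0,0,0,0]' 38
python3 -m inch '[0,0,3,0, 0,0,4,0, 0.5,-3,0,0, 0.5,-3,0,0, 0.5,-3,0,0, 0.5,-3,0,0, 0.5,-3,0,0, 0,0,0,0]'
python3 - <<'E'
from h import *
p,d=optics.snapshot("side");crop("side",p,200,80,460,360,3,"b2.png")
m,a,l=clip((357,281),(390,375));go(m[0],m[1],a+90)
E
```

```text
t: 20.02
tcp_pos: [0.5112, 0.4118, 0.0351]
tool_rot: [0.049, 0.999, -0.001, -0.001]
force: [0.2, -0.4, -0.1]
finger_gap: 0.161
t: 20.4
tcp_pos: [0.5122, 0.4132, 0.0371]
tool_rot: [0.048, 0.999, 0.0, 0.001]
force: [0.8, -0.1, -0.1]
finger_gap: 0.378
t: 21.4
tcp_pos: [0.5372, 0.2613, 0.1066]
tool_rot: [0.05, 0.999, -0.0, 0.0]
force: [0.9, -0.1, 0.1]
finger_gap: 0.379
t 21.45 tcp [0.5371 0.2624 0.1066] jaw 84.3 gap 0.380 -> d cm 1.92 -30.14, turn 0.406 rad (alt -2.736), q1 0.27 q6 -1.20
```

View pics/b2.png

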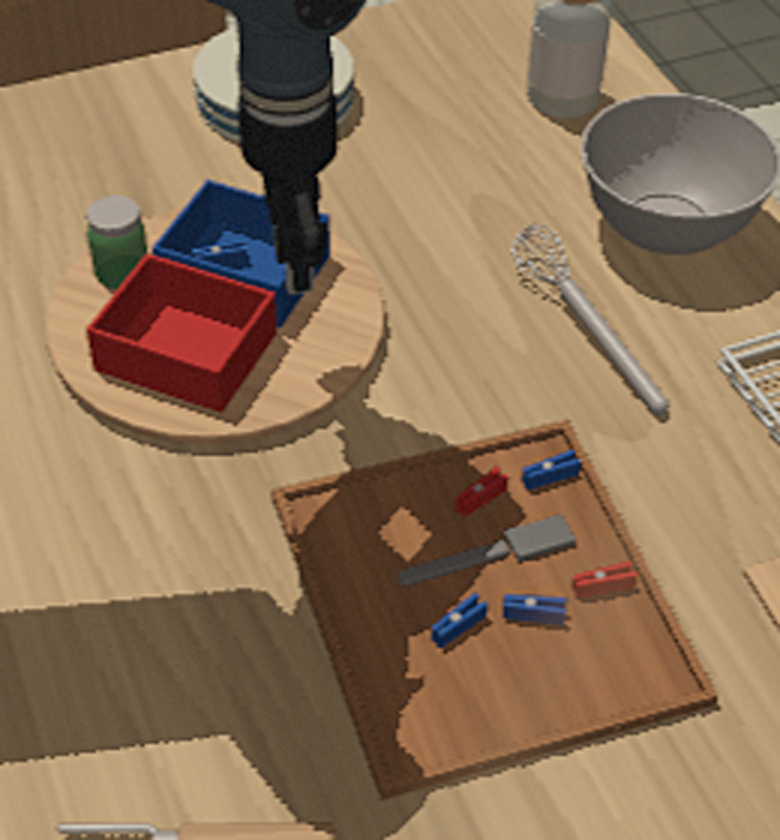

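The clip is in the blue tub and the others haven't moved. B4 next, the blue clip at (355,215).

```bash
python3 -m inch '[0.2,-3,0,0.04, 0.2,-3,0,0.04, 0.2,-3,0,0.04, 0.2,-3,0,0.04, 0.2,-3,0,0.04, 0.2,-3,0,0.04, 0.2,-3,0,0.04, 0.2,-3,0,0.04, 0.2,-3,-1,0.04, 0.1,-3.1,-3,0.04, 0,0,-3,0, 0,0,0,0, 0,0,0,0]'
python3 -c "
from h import *
m,a,l=clip((357,281),(390,375));go(m[0],m[1],a+90)"
```

```text
t: 23.08
tcp_pos: [0.5564, -0.0372, 0.0368]
tool_rot: [-0.152, 0.988, -0.0, 0.001]
force: [0.4, 0.1, -0.2]
finger_gap: 0.376
t 23.07 tcp [ 0.5564 -0.0372  0.0368] jaw 107.4 gap 0.376 -> d cm -0.01 -0.18, turn 0.002 rad (alt -3.139), q1 -0.27 q6 -2.14
```

```bash
python3 -m inch '[0,-0.2,-2,0, 0,0,-1.5,0, 0,0,-0.8,0, 0,0,-0.4,0, 0,0,0,0]'
python3 -m inch '[0,0,0,0, 0,0,0,0, 0,0,0,0, 0,0,0,0]' 0 40
```

```text
t: 23.7
tcp_pos: [0.5557, -0.04, -0.0109]
tool_rot: [-0.151, 0.989, 0.0, -0.0]
force: [-0.3, -0.4, 0.2]
finger_gap: 0.38
t: 24.2
tcp_pos: [0.5561, -0.0403, -0.0104]
tool_rot: [-0.151, 0.989, -0.0, 0.0]
force: [0.2, -0.3, 4.1]
finger_gap: 0.16
```

```bash
python3 -m inch '[0,0,1,0, 0,0,3,0, 0,0,4,0, 0,0,4,0, -0.1,3,0,0, -0.1,3,0,0, -0.1,3,0,0, -0.1,3,0,0, -0.1,3,0,0, -0.1,3,0,0, -0.1,3,0,0, -0.1,3,0,0, -0.1,3,0,0, 0,3,0,0, 0,3,0,0, 0,3,0,0, 0,3,0,0, 0,2.8,0,0, 0,0,0,0, 0,0,0,0]'
python3 -c "
from h import *
go(.547,.378,107)"
```

```text
t: 26.7
tcp_pos: [0.5461, 0.3772, 0.1089]
tool_rot: [-0.151, 0.989, -0.0, -0.001]
force: [0.2, 0.1, -0.5]
finger_gap: 0.162
t 26.70 tcp [0.5461 0.3772 0.1089] jaw 107.4 gap 0.162 -> d cm 0.09 0.08, turn -0.007 rad (alt 3.135), q1 0.44 q6 -1.44
```

Lower, release, then back towards B3, the blue clip at (359,191).

```bash
python3 -m inch '[0,0,-3,0, 0,0,-3,0, 0,0,-1.2,0, 0,0,0,0]'
python3 -m inch '[0,0,0,0, 0,0,0,0, 0,0,0,0]' 38
python3 -m inch '[0,0,3,0, 0,0,4,0, 0.2,-3,0,-0.06, 0.2,-3,0,-0.06, 0.2,-3,0,-0.06, 0.2,-3,0,-0.06, 0.2,-3,0,-0.06, 0,0,0,0]'
python3 - <<'E'
from h import *
p,d=optics.snapshot("side");crop("side",p,200,80,460,360,3,"b3.png")
p,d=clips();crop("top",p,120,140,420,310,2.6,"b3t.png")
m,a,l=clip((415,166),(375,255));go(m[0],m[1],a+90)
E
```

```text
t: 27.2
tcp_pos: [0.5463, 0.3768, 0.0364]
tool_rot: [-0.151, 0.989, -0.0, -0.001]
force: [0.8, 0.4, 0.3]
finger_gap: 0.158
t: 27.58
tcp_pos: [0.5471, 0.3782, 0.038]
tool_rot: [-0.151, 0.989, 0.0, 0.001]
force: [-0.1, -0.2, 0.6]
finger_gap: 0.378
t: 28.58
tcp_pos: [0.557, 0.2262, 0.1076]
tool_rot: [-0.0, 1.0, -0.0, 0.0]
force: [0.4, 0.2, -0.3]
finger_gap: 0.382
red px [355.6 165.7] area 100 rectc [ 0.6797 -0.0451] xy [ 0.6826 -0.0458] axis deg 172.6 ext [15. 52.]
blue px [307.8 162.1] area 98 rectc [0.6932 0.0741] xy [0.6942 0.0735] axis deg 1.8 ext [13. 44.]
blue px [358.5 190.8] area 99 rectc [ 0.6173 -0.0509] xy [ 0.6183 -0.0511] axis deg 151.9 ext [13. 48.]
t 28.68 tcp [0.5569 0.2282 0.1075] jaw 90.2 gap 0.382 -> d cm 5.82 -27.94, turn -0.442 rad (alt 2.700), q1 0.20 q6 -1.37
```

View pics/b3.png

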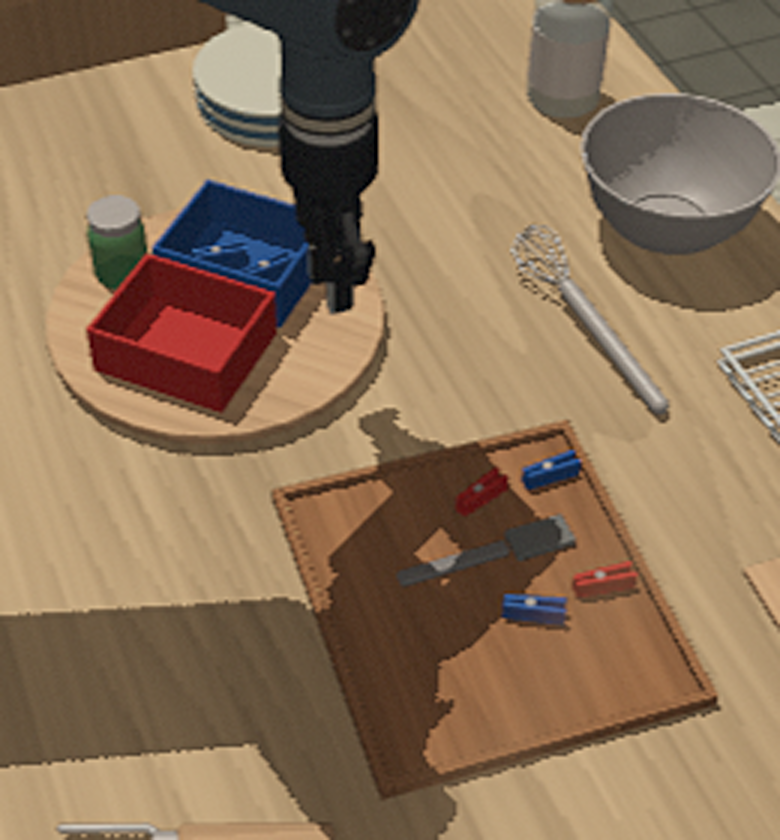

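```bash
python3 -m inch '[0.6,-2.8,0,-0.044, 0.6,-2.8,0,-0.044, 0.6,-2.8,0,-0.044, 0.6,-2.8,0,-0.044, 0.6,-2.8,0,-0.044, 0.6,-2.8,0,-0.044, 0.6,-2.8,0,-0.044, 0.6,-2.8,0,-0.044, 0.5,-2.8,-1,-0.044, 0.5,-2.8,-3,-0.044, 0,0,-3,0, 0,0,0,0, 0,0,0,0]'
python3 -c "
from h import *
m,a,l=clip((415,166),(375,255));go(m[0],m[1],a+90)"
```

```text
t: 30.3
tcp_pos: [0.6154, -0.0512, 0.0379]
tool_rot: [0.216, 0.976, 0.0, 0.001]
force: [-0.0, 0.0, 1.4]
finger_gap: 0.379
t 30.30 tcp [ 0.6154 -0.0512  0.0379] jaw 65.1 gap 0.379 -> d cm -0.03 -0.00, turn -0.004 rad (alt 3.138), q1 -0.26 q6 -1.40
```

```bash
python3 -m inch '[0,0,-2,0, 0,0,-1.6,0, 0,0,-0.8,0, 0,0,-0.4,0, 0,0,0,0]'
python3 -m inch '[0,0,0,0, 0,0,0,0, 0,0,0,0, 0,0,0,0]' 0 40
python3 -c "
from h import *
go(.512,.377,107)"
```

```text
t: 30.92
tcp_pos: [0.6146, -0.0521, -0.0112]
tool_rot: [0.217, 0.976, 0.0, -0.0]
force: [-0.6, 0.7, 0.0]
finger_gap: 0.381
t: 31.42
tcp_pos: [0.6151, -0.0522, -0.0104]
tool_rot: [0.217, 0.976, -0.0, 0.001]
force: [1.0, 0.8, 3.6]
finger_gap: 0.161
t 31.43 tcp [ 0.6151 -0.0522 -0.0104] jaw 65.0 gap 0.161 -> d cm -10.31 42.92, turn 0.733 rad (alt -2.408), q1 -0.27 q6 -1.40
```

```bash
python3 -m inch '[0,0,1,0, 0,0,3,0, 0,0,4,0, 0,0,4,0, -0.7,3.1,0,0, -0.7,3.1,0,0, -0.7,3.1,0,0, -0.7,3.1,0,0, -0.7,3.1,0,0, -0.7,3.1,0,0, -0.7,3.1,0,0, -0.7,3.1,0,0, -0.7,3.1,0,0, -0.7,3.1,0,0, -0.7,3.1,0,0, -0.7,3.1,0,0, -0.7,3.1,0,0, -0.7,3.1,0,0, 0,0,0,0, 0,0,0,0]'
python3 -c "
from h import *
go(.517,.382,65)"
```

```text
t: 33.92
tcp_pos: [0.5164, 0.3813, 0.1092]
tool_rot: [0.216, 0.976, -0.0, -0.0]
force: [0.2, 0.8, 0.5]
finger_gap: 0.161
t 33.92 tcp [0.5164 0.3813 0.1092] jaw 65.0 gap 0.161 -> d cm 0.06 0.07, turn 0.000 rad (alt -3.142), q1 0.46 q6 -0.67
```

```bash
python3 -m inch '[0,0,-3,0, 0,0,-3,0, 0,0,0,0, 0,0,0,0]'
python3 -m inch '[0,0,0,0, 0,0,0,0, 0,0,0,0]' 38
python3 -m inch '[0,0,3,0, 0,0,3,0, 0.6,-3,0,0.04, 0.6,-3,0,0.04, 0.6,-3,0,0.04, 0.6,-3,0,0.04, 0.6,-3,0,0.04, 0,0,0,0]'
python3 - <<'E'
from h import *
p,d=optics.snapshot("side");crop("side",p,200,80,460,360,3,"b4.png")
p,d=clips()
m,a,l=clip((141,18),(145,118));go(m[0],m[1],a+90)
E
```

```text
t: 34.42
tcp_pos: [0.5176, 0.3814, 0.05]
tool_rot: [0.217, 0.976, 0.0, 0.0]
force: [0.6, 0.4, -0.6]
finger_gap: 0.159
t: 34.8
tcp_pos: [0.517, 0.3821, 0.0498]
tool_rot: [0.217, 0.976, 0.0, 0.0]
force: [0.8, 0.2, -0.0]
finger_gap: 0.381
t: 35.8
tcp_pos: [0.5473, 0.2302, 0.1094]
tool_rot: [0.12, 0.993, -0.0, 0.0]
force: [-0.6, 0.7, 0.4]
finger_gap: 0.381
red px [355.6 166. ] area 96 rectc [ 0.6792 -0.0449] xy [ 0.6819 -0.0456] axis deg 172.7 ext [15. 51.]
blue px [307.8 162.2] area 99 rectc [0.6919 0.0742] xy [0.694  0.0735] axis deg 2.0 ext [13. 47.]
t 35.90 tcp [0.5467 0.2321 0.1093] jaw 76.4 gap 0.378 -> d cm 14.35 -15.98, turn 0.264 rad (alt -2.878), q1 0.21 q6 -1.12
```

View pics/b4.png

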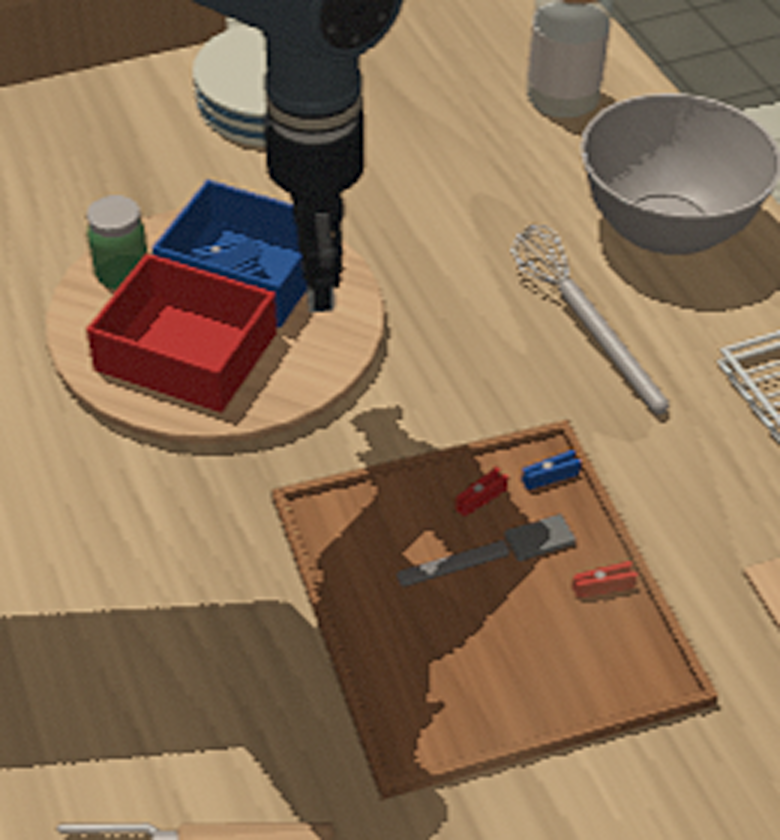

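B1 next, the blue clip at (308,163).

```bash
python3 -m inch '[1.8,-2,0,0.033, 1.8,-2,0,0.033, 1.8,-2,0,0.033, 1.8,-2,0,0.033, 1.8,-2,0,0.033, 1.8,-2,0,0.033, 1.8,-2,-1,0.033, 1.7,-2,-3,0.033, 0,0,-3,0, 0,0,0,0, 0,0,0,0]'
python3 -c "
from h import *
m,a,l=clip((141,18),(145,118));go(m[0],m[1],a+90)"
```

```text
t: 37.28
tcp_pos: [0.6901, 0.0731, 0.0399]
tool_rot: [-0.014, 1.0, 0.0, 0.001]
force: [-0.8, -0.2, 0.1]
finger_gap: 0.381
t 37.27 tcp [0.6901 0.0731 0.0399] jaw 91.6 gap 0.381 -> d cm 0.02 -0.08, turn -0.003 rad (alt 3.139), q1 -0.06 q6 -1.65
```

```bash
python3 -m inch '[0,-0.1,-2,0, 0,0,-1.8,0, 0,0,-0.8,0, 0,0,-0.4,0, 0,0,0,0]'
python3 -m inch '[0,0,0,0, 0,0,0,0, 0,0,0,0, 0,0,0,0]' 0 40
python3 -c "
from h import *
go(.542,.407,107)"
```

```text
t: 37.9
tcp_pos: [0.6896, 0.0709, -0.0112]
tool_rot: [-0.014, 1.0, 0.0, -0.0]
force: [0.3, 0.2, -0.4]
finger_gap: 0.377
t: 38.4
tcp_pos: [0.6902, 0.0708, -0.0102]
tool_rot: [-0.014, 1.0, -0.0, 0.001]
force: [0.2, 0.0, 3.8]
finger_gap: 0.159
t 38.40 tcp [ 0.6902  0.0708 -0.0102] jaw 91.6 gap 0.159 -> d cm -14.82 33.62, turn 0.269 rad (alt -2.872), q1 -0.06 q6 -1.66
```

```bash
python3 -m inch '[0,0,1,0, 0,0,3,0, 0,0,4,0, 0,0,4,0, -1.2,2.8,0,0, -1.2,2.8,0,0, -1.2,2.8,0,0, -1.2,2.8,0,0, -1.2,2.8,0,0, -1.2,2.8,0,0, -1.2,2.8,0,0, -1.2,2.8,0,0, -1.2,2.8,0,0, -1.2,2.8,0,0, -1.3,2.8,0,0, -1.3,2.8,0,0, 0,0,0,0, 0,0,0,0]'
python3 - <<'E'
from h import *
go(.542,.407,92)
p,d=optics.snapshot("side");crop("side",p,200,80,340,240,5,"b5.png")
E
```

```text
t: 40.65
tcp_pos: [0.5437, 0.4064, 0.1092]
tool_rot: [-0.014, 1.0, -0.0, 0.0]
force: [0.2, -0.2, -0.6]
finger_gap: 0.16
t 40.65 tcp [0.5437 0.4064 0.1092] jaw 91.6 gap 0.160 -> d cm -0.17 0.06, turn 0.007 rad (alt -3.134), q1 0.48 q6 -1.12
```

View pics/b5.png

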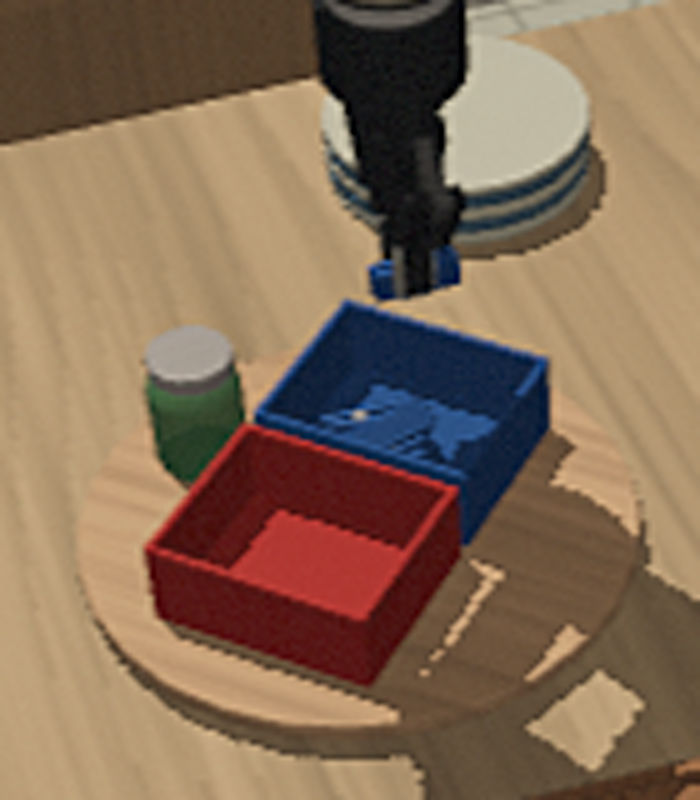

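```bash
python3 -m inch '[0,0.1,-3,0, 0,0,-2.7,0, 0,0,0,0, 0,0,0,0]'
python3 -m inch '[0,0,0,0, 0,0,0,0, 0,0,0,0]' 38
python3 -m inch '[0,0,3,0, 0,0,3,0, 1,-3,0,0, 1,-3,0,0, 1,-3,0,0, 1,-3,0,0, 1,-3,0,0, 1,-3,0,0, 1,-3,0,0, 1,-3,0,0, 1,-3,0,0, 0.7,-3,0,0, 0.7,-3,0,0, 0.7,-3,0,0, 0,0,0,0]'
python3 - <<'E'
from h import *
p,d=clips();crop("top",p,120,140,420,310,2.6,"b6t.png")
m,a,l=clip((385,37),(376,135));go(m[0],m[1],a+90)
E
```

```text
t: 41.2
tcp_pos: [0.5448, 0.4075, 0.053]
tool_rot: [-0.013, 1.0, 0.0, 0.001]
force: [-0.5, -0.2, -0.0]
finger_gap: 0.164
t: 41.58
tcp_pos: [0.544, 0.4081, 0.0528]
tool_rot: [-0.014, 1.0, 0.0, 0.0]
force: [0.3, 0.9, 0.3]
finger_gap: 0.382
t: 43.45
tcp_pos: [0.6555, 0.0456, 0.1124]
tool_rot: [-0.012, 1.0, -0.0, 0.001]
force: [-1.5, -0.3, 0.1]
finger_gap: 0.381
t 43.50 tcp [0.6548 0.0471 0.1123] jaw 91.4 gap 0.376 -> d cm 2.39 -9.28, turn -0.140 rad (alt 3.002), q1 -0.10 q6 -1.69
```

View pics/b6t.png

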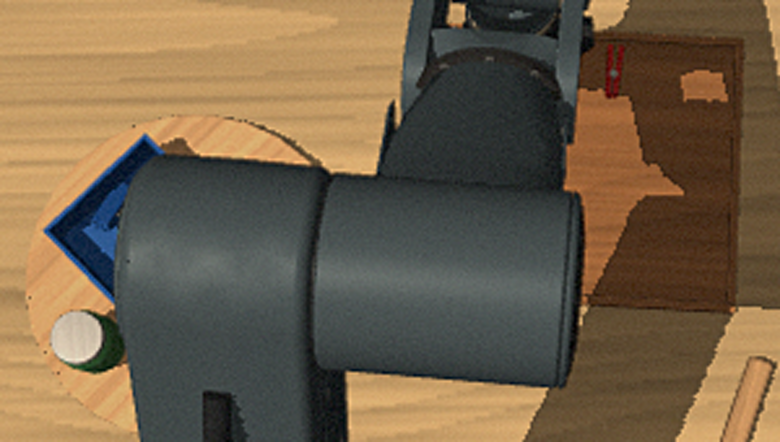

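R2, the red clip at (356,167), is still in place (crop (614,70)). I'll go there.

```bash
python3 -m inch '[0.6,-2.3,0,-0.04, 0.6,-2.3,0,-0.04, 0.6,-2.3,-1,-0.03, 0.6,-2.4,-3,-0.03, 0,0,-3,0, 0,0,0,0, 0,0,0,0]'
python3 -c "
from h import *
m,a,l=clip((385,37),(376,135));go(m[0],m[1],a+90)"
```

```text
t: 44.38
tcp_pos: [0.6792, -0.0456, 0.0425]
tool_rot: [0.057, 0.998, -0.0, 0.0]
force: [0.4, -1.0, 1.1]
finger_gap: 0.378
t 44.38 tcp [ 0.6792 -0.0456  0.0425] jaw 83.5 gap 0.378 -> d cm -0.04 -0.01, turn -0.001 rad (alt 3.140), q1 -0.23 q6 -1.69
```

```bash
python3 -m inch '[0,0,-2,0, 0,0,-2,0, 0,0,-0.9,0, 0,0,-0.4,0, 0,0,0,0]'
python3 -m inch '[0,0,0,0, 0,0,0,0, 0,0,0,0, 0,0,0,0]' 0 40
python3 -c "
from h import *
go(.461,.300,107)"
```

```text
t: 45.0
tcp_pos: [0.6787, -0.0451, -0.0112]
tool_rot: [0.056, 0.998, 0.0, -0.0]
force: [0.4, 0.2, -0.3]
finger_gap: 0.381
t: 45.5
tcp_pos: [0.6792, -0.0452, -0.0102]
tool_rot: [0.056, 0.998, -0.0, 0.001]
force: [-0.7, 0.0, 4.7]
finger_gap: 0.164
t 45.50 tcp [ 0.6792 -0.0452 -0.0102] jaw 83.5 gap 0.164 -> d cm -21.82 34.52, turn 0.410 rad (alt -2.732), q1 -0.23 q6 -1.69
```

```bash
python3 -m inch '[0,0,1,0, 0,0,3,0, 0,0,4,0, 0,0,4,0, -1.7,2.7,0,0, -1.7,2.7,0,0, -1.7,2.7,0,0, -1.7,2.7,0,0, -1.7,2.7,0,0, -1.7,2.7,0,0, -1.7,2.7,0,0, -1.7,2.7,0,0, -1.7,2.7,0,0, -1.7,2.6,0,0, -1.6,2.6,0,0, -1.6,2.6,0,0, -1.6,2.4,0,0, 0,0,0,0, 0,0,0,0]'
python3 -c "
from h import *
go(.461,.300,83.5)"
```

```text
t: 47.88
tcp_pos: [0.4611, 0.2996, 0.1094]
tool_rot: [0.056, 0.998, -0.0, 0.0]
force: [0.6, -0.3, 0.1]
finger_gap: 0.166
t 47.88 tcp [0.4611 0.2996 0.1094] jaw 83.6 gap 0.166 -> d cm -0.01 0.04, turn -0.001 rad (alt 3.141), q1 0.37 q6 -1.08
```

```bash
python3 -m inch '[0,0,-3,0, 0,0,-3,0, 0,0,-1.3,0, 0,0,0,0]'
python3 -m inch '[0,0,0,0, 0,0,0,0, 0,0,0,0]' 38
python3 -m inch '[0,0,3,0, 0,0,4,0, 1.5,-2.5,0,0.04, 1.5,-2.5,0,0.04, 0,0,0,0.04, 0,0,0,0.04]'
python3 - <<'E'
from h import *
p,d=optics.snapshot("side");crop("side",p,200,80,460,360,3,"b7.png")
p,d=clips();crop("top",p,120,140,420,310,2.6,"b7t.png")
m,a,l=clip((125,147),(157,240));go(m[0],m[1],a+90)
E
```

```text
t: 48.38
tcp_pos: [0.4607, 0.2991, 0.0354]
tool_rot: [0.057, 0.998, -0.0, -0.001]
force: [1.2, 0.6, 0.3]
finger_gap: 0.162
t: 48.75
tcp_pos: [0.4611, 0.3001, 0.0369]
tool_rot: [0.056, 0.998, 0.0, 0.001]
force: [0.4, 0.7, 1.2]
finger_gap: 0.385
t: 49.5
tcp_pos: [0.491, 0.2495, 0.1066]
tool_rot: [-0.024, 1.0, 0.0, 0.0]
force: [0.0, -0.1, 0.0]
finger_gap: 0.382
red px [307.5 187.1] area 97 rectc [0.6285 0.0752] xy [0.6302 0.075 ] axis deg 19.0 ext [16. 49.]
t 49.60 tcp [0.4908 0.2498 0.1065] jaw 92.7 gap 0.384 -> d cm 13.54 -17.57, turn 0.263 rad (alt -2.879), q1 0.27 q6 -1.35
```

View pics/b7.png

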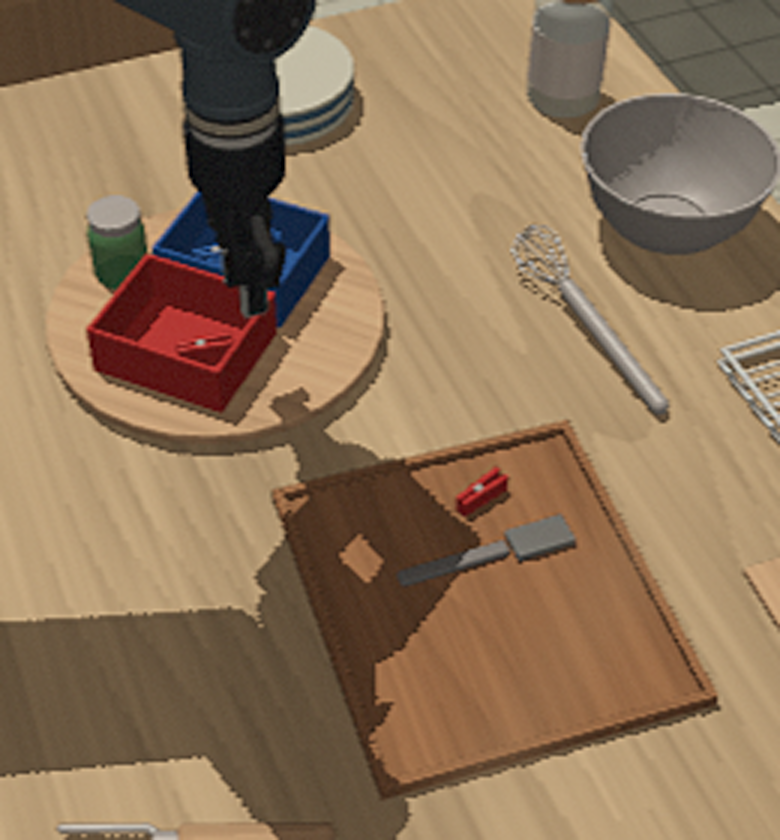

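One red clip is in the red tub. R1, the last one, at (308,187), hasn't moved.

```bash
python3 -m inch '[2,-2.5,0,0.04, 2,-2.5,0,0.04, 2,-2.5,0,0.04, 2,-2.5,0,0.04, 2,-2.5,0,0.03, 2,-2.5,-3,0.03, 1.5,-2.5,-3,0.04, 0,0,0,0, 0,0,0,0]'
python3 -c "
from h import *
m,a,l=clip((125,147),(157,240));go(m[0],m[1],a+90)"
```

```text
t: 50.72
tcp_pos: [0.6253, 0.0755, 0.0465]
tool_rot: [-0.153, 0.988, 0.0, -0.0]
force: [-0.1, -0.3, -0.8]
finger_gap: 0.377
t 50.73 tcp [0.6253 0.0755 0.0465] jaw 107.6 gap 0.377 -> d cm 0.08 -0.13, turn 0.004 rad (alt -3.138), q1 -0.06 q6 -1.93
```

```bash
python3 -m inch '[0.1,-0.1,-2,0, 0,0,-2,0, 0,0,-1.3,0, 0,0,-0.4,0, 0,0,0,0]'
python3 -m inch '[0,0,0,0, 0,0,0,0, 0,0,0,0, 0,0,0,0]' 0 40
python3 -c "
from h import *
go(.433,.328,107)"
```

```text
t: 51.35
tcp_pos: [0.6265, 0.074, -0.0114]
tool_rot: [-0.153, 0.988, 0.0, -0.0]
force: [0.1, -0.7, 0.6]
finger_gap: 0.382
t: 51.85
tcp_pos: [0.6272, 0.0738, -0.0103]
tool_rot: [-0.153, 0.988, -0.0, 0.001]
force: [-0.7, 0.7, 2.7]
finger_gap: 0.165
t 51.85 tcp [ 0.6272  0.0738 -0.0103] jaw 107.6 gap 0.165 -> d cm -19.42 25.42, turn -0.010 rad (alt 3.131), q1 -0.06 q6 -1.94
```

```bash
python3 -m inch '[0,0,1,0, 0,0,3,0, 0,0,4,0, 0,0,4,0, -1.9,2.5,0,0, -1.9,2.5,0,0, -1.9,2.5,0,0, -1.9,2.5,0,0, -1.9,2.5,0,0, -1.9,2.5,0,0, -2,2.6,0,0, -2,2.6,0,0, -2,2.6,0,0, -2,2.6,0,0, 0,0,0,0, 0,0,0,0]'
python3 -c "
from h import *
go(.433,.328,107.6)"
```

```text
t: 53.85
tcp_pos: [0.4331, 0.3277, 0.1094]
tool_rot: [-0.153, 0.988, -0.0, 0.0]
force: [-0.8, 0.1, -0.0]
finger_gap: 0.157
t 53.85 tcp [0.4331 0.3277 0.1094] jaw 107.6 gap 0.157 -> d cm -0.01 0.03, turn -0.000 rad (alt 3.141), q1 0.44 q6 -1.44
```

```bash
python3 -m inch '[0,0,-3,0, 0,0,-3,0, 0,0,-1.2,0, 0,0,0,0]'
python3 -m inch '[0,0,0,0, 0,0,0,0, 0,0,0,0]' 38
python3 -m inch '[0,0,3,0, 0,0,4,0, 0,0,4,0, 1,-3,2,0, 1,-3,0,0, 0,-3,0,0, 0,-3,0,0, 0,-3,0,0, 0,-3,0,0, 0,-3,0,0, 0,-3,0,0, 0,-3,0,0, 0,-3,0,0, 0,-3,0,0, 0,-3,0,0, 0,-3,0,0, 0,-3,0,0, 0,0,0,0, 0,0,0,0]'
python3 - <<'E'
from h import *
p,d=optics.snapshot("side");cv2.imwrite("pics/f_s.png",p[...,::-1]);crop("side",p,210,130,340,240,6,"f_st.png")
p,d=clips();cv2.imwrite("pics/f_t.png",p[...,::-1]);crop("top",p,120,180,270,310,5,"f_tt.png")
print(st()[:3])
E
```

```text
t: 54.35
tcp_pos: [0.4329, 0.3271, 0.0366]
tool_rot: [-0.152, 0.988, -0.0, -0.001]
force: [0.7, 0.3, 0.7]
finger_gap: 0.155
t: 54.72
tcp_pos: [0.4331, 0.3282, 0.0379]
tool_rot: [-0.153, 0.988, 0.0, 0.001]
force: [-0.7, 0.5, -0.0]
finger_gap: 0.385
t: 57.1
tcp_pos: [0.4522, -0.0915, 0.1672]
tool_rot: [-0.153, 0.988, 0.0, -0.0]
force: [-0.3, 0.6, -0.0]
finger_gap: 0.38
(57.2, array([ 0.45227165, -0.09105597,  0.16714188]), np.float64(107.65894575317876))
```

View pics/f_t.png

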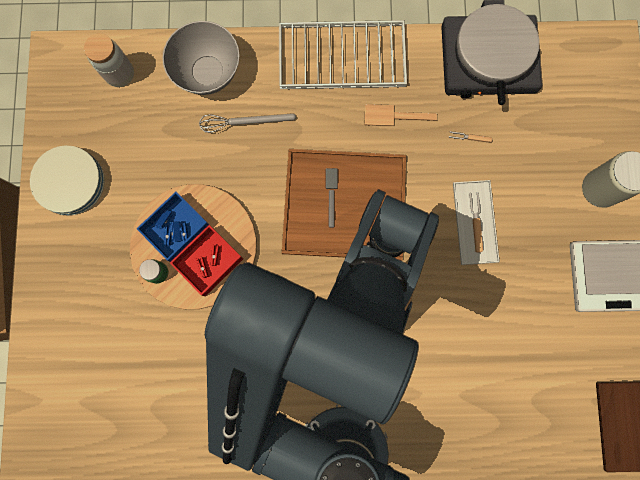

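View pics/f_tt.png

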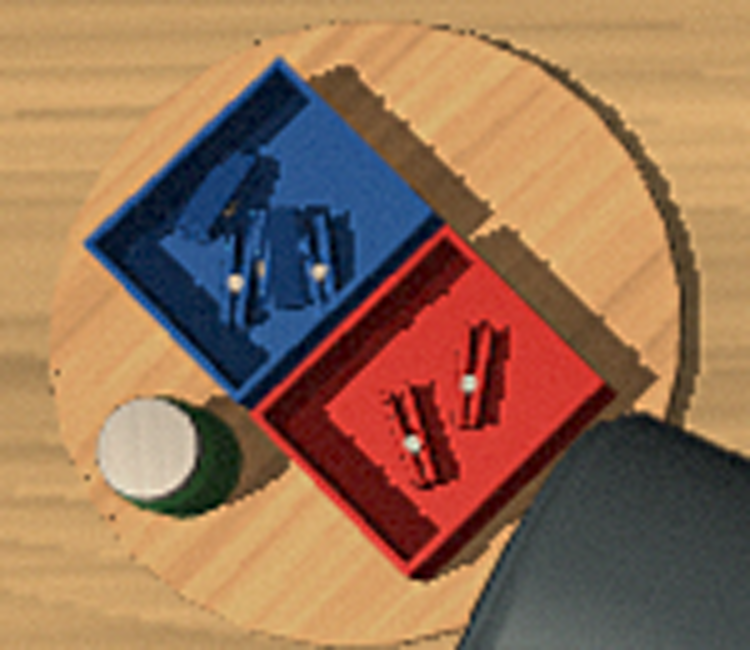

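View pics/f_s.png

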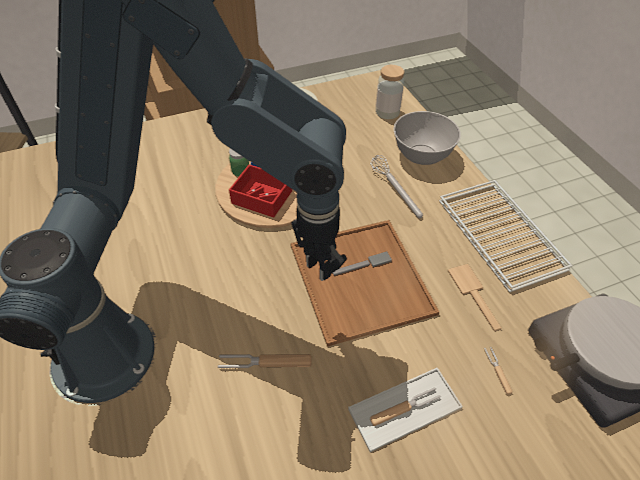

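View pics/f_st.png

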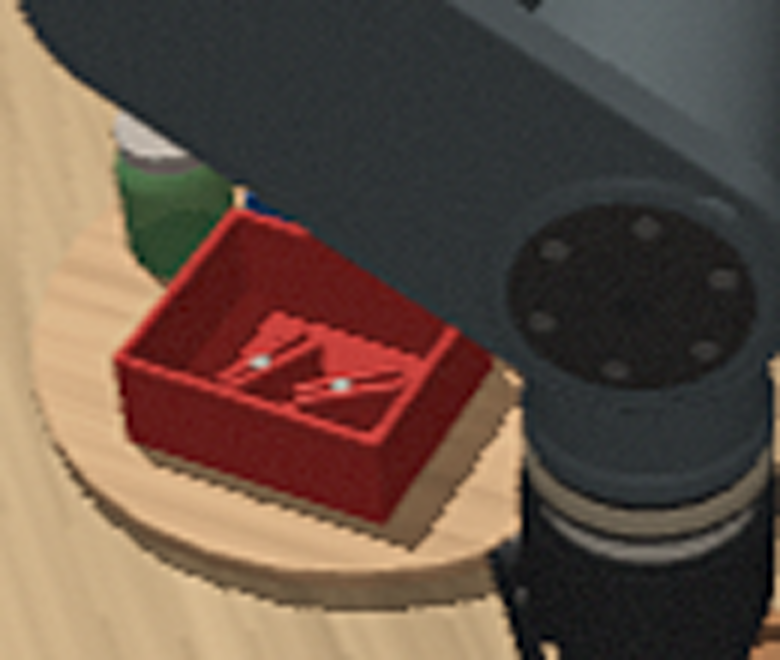

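```bash
python3 -c "
from h import *
p,d=optics.snapshot('top');crop('top',p,430,160,520,280,5,'tray_f.png')
c=cloud('top',d)
print(np.round(c[[200,240],[477,478]],3))"
```

```text
[[ 0.59  -0.344  0.014]
 [ 0.489 -0.338  0.025]]
```

View pics/tray_f.png

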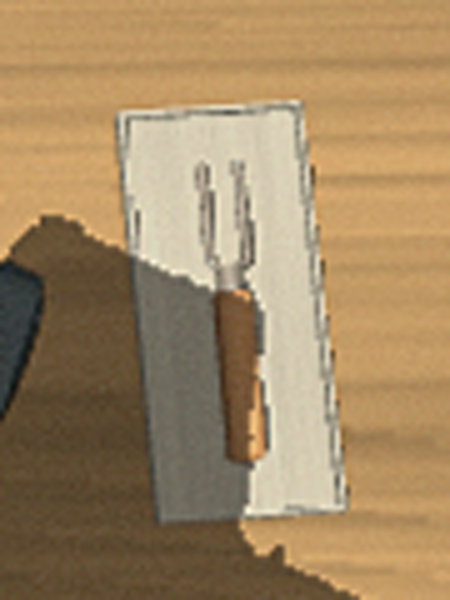

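The fork lies flat and aligned in the tray, handle at crop (240,380) and prongs at (205-238,165). I'll hand the job in.

```bash
python3 -c "
from station import job
print(job.sign_off())"
```

```text
the job is handed in; nothing more can be done
None
```

The job is done and handed in at about 57 s of the 210 s allowed. The middle-sized fork from the crate was laid in the tray first. After that, all six clips present went into the tubs: two red in the red tub, four blue in the blue tub.

**What went wrong on the way:** the first grip on the fork closed on nothing. The camera depth showed the real fingertips about 41 mm above the reported height, with x and y agreeing, and I corrected for that on every later grasp. I did not find the cause. No grasped piece slipped.

**Last checks:**
- **Fork:** it lies flat and lengthwise near the middle of the tray, where it was put down.
- **Clips:** the top view shows the four blue and two red clips in their own tubs. Some of the blue ones lie tipped or close together, but all are inside.
- **Crate:** only the brush is visible, where it started. The arm hid the crate's near corner in the last top view, but the side view shows that corner empty.
- **Jar:** it stands upright where it was.
- **Gripper:** it was clear of everything in the last pictures before hand-in. Sign-off gives no verdict.

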